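# Roll the lifted edge trim of the jeweller's work board flat

### The job

The aluminium edge trim along the far edge of the goldsmith's sloping work board has sprung up out of its groove: five short lengths, each still screwed at one end. Take the hand roller from its wooden rest and roll the trim down flat in one unbroken pass, starting at the low, hinged end of the board and going up the slope over all five lengths, from screwed end to free end, without lifting off on the way; press firmly but not so hard that the thin trim is dented, and touch board and trim with nothing but the roller. Then hang the roller back in its rest and let go, and leave the other things on the bench alone.

Things in the scene. Friction and masses are not known exactly. Their poses are not given: they have to be found in the camera images.
- board: the sloping work board: base plate 160 (x) by 300 (y) by 10 mm fixed to the bench, origin at the centre of its underside, z up; on it a 24 mm plywood leaf with grey laminate, hinged at the base's -y end (y = -150 mm, z = 10 mm), clamped by a slotted stay at the +y end at a slope that is not measured: its +y end stands 4 to 36 mm higher (0.015 to 0.12 rad). The leaf holds firm under the work
- trim_start (a point): a point fixed to the base: where the top of the trim at its first screw lies if the slope is 0 (else up to 4 mm off). From here the trim runs along the board's +y, up the slope, centre line at x = +69 mm of the board, near the leaf's +x edge, for 269 mm to the last free end; the leaf goes on 12 mm past that. A like trim at the -x edge is sound. Axes as the base's
- roller_grip (a point): the hand roller: centre of its upright wooden grip, 30 by 30 mm, 54 mm high, flats along x and y. Under it a round steel collar 68 mm across, 5 mm thick, upper face 27 mm below this point, then a fork with a rubber wheel, 40 mm in diameter, 30 mm wide, that turns freely about an axle along y and so rolls along x. The wheel's lowest point is 77.5 mm straight below this point (z up). About 0.35 kg
- roller_axle (a point): the centre of the roller's wheel on its axle, 57.5 mm below the grip's centre and 20 mm above the wheel's lowest point; axes as the grip's
- rest: the roller's rest: dark wooden block 72 (x) by 74 (y) by 60 mm high, fixed to the bench; origin at the centre of its underside. Its pocket, open at the top, is 48 (x) by 50 mm (y), 48 mm deep. The roller hangs in it upright: collar on the rim, axle along the rest's y (either way round), its grip's centre 92 mm above the origin; wheel and fork, 40 mm wide, have 4 to 5 mm of play all round
- doming_block: bystander: loose steel cube of 50 mm with round hollows; origin under its centre
- cup: bystander: loose empty paper cup, 74 mm across and 85 mm high; origin under its centre
- mandrel: bystander: ring stick, a tapered steel rod with a wooden handle, 310 mm long along its y, 25 mm high, lying in two small wooden cradles; origin under its middle
- trim_1 (a joint): Aluminium angle, flange 22 mm wide, 2.5 mm thick: 12 mm screwed flat (slotted screw head), then a 42 mm tongue sloping up to its free end. Barbs hold a tongue where it is pushed; it yields to about 10 N at its tip, more nearer the screw. 14 to 18 N on the roller seats it; over 35 N on trim or board dents. Value: angle in rad from home (0 = flat) of length 1, tip 49 mm from trim_start; starts at 0.1 to 0.165
- trim_2 (a joint): as trim_1: angle in rad from home (0 = flat) of length 2, tip 104 mm from trim_start
- trim_3 (a joint): as trim_1: angle in rad from home (0 = flat) of length 3, tip 159 mm from trim_start
- trim_4 (a joint): as trim_1: angle in rad from home (0 = flat) of length 4, tip 214 mm from trim_start
- trim_5 (a joint): as trim_1: angle in rad from home (0 = flat) of length 5, tip 269 mm from trim_start
There are look-alikes about, which are no part of the job. What is shaped like the part that bears roller_grip but blue or yellow is not meant. What is shaped like the rest but red is not meant.

How it is judged:
By the outcome, as a careful person would: the job done as asked, in the order asked, and still so for the second after the job is handed in, with the robot touching nothing.
It also fails if it takes over 72 s, if anything falls off the work surface, if the arm or the gripper's body presses on something with over 40 N, if the wrist force passes 120 N, or if a joint passes its speed limit or range.

### The arm

A 6-joint arm with a two-finger parallel gripper is mounted at the origin on the work surface. World frame = base frame: x ahead of the robot, y to its left, z up, the work surface at z = 0. Lengths are in m, angles in rad, forces in N, time in s.
With the tool pointing down it reaches from about 0.35 to 0.775 m from the base axis. Payload 5.5 kg.
Tool frame: the origin (TCP) lies at the very end of the fingers, on their centre line; the grasp point (between the pads) lies 19 mm behind it; x points along the fingers, y is the direction in which the jaws open and shut, and the axes are right-handed (so a half turn about x gives the same grasp; the last joint's range is limited). The gripper opens to 85 mm and grips with 20 to 120 N. Pads are 22 mm wide; open, the fingers measure 114 mm over their backs; the gripper's body (76 mm by 85 mm) begins 54 mm behind the grasp point. The pads swing forward as they close: fully open they stand 13 mm farther back than shut.
Start: joints at [-1.293, 0.313, 0.046, 1.304, 0, 1.431], TCP at [0.233, -0.526, 0.198] pointing down, gripper open.
Joint ranges: [-2.76, 2.76], [-0.86, 1.69], [-1.03, 1.26], [-2.2, 2.34], [-1.47, 1.5], [-3.14, 3.14]. Speed limits (rad/s): [2.57, 2.57, 3.14, 3.14, 3.14, 3.14].

### API

Orientations are given as a unit quaternion [w, x, y, z].
In Python, from workcell import env gives the robot as it stands.
- The arm moves only by the tool drive_tool, never from a script. Its argument "plan" is a list that holds one entry, the list of rows, each a list of 7 numbers: the shift along the tool's x, y, z in cm, then the turn, a rotation vector about the tool's x, y, z in degrees, then the opening, from 0 (shut) to 1 (fully open). In form: [[[tx, ty, tz, wx, wy, wz, fingers], ...]]. A call has exactly 5 rows; each row shifts and turns the commanded pose from where the row before left it, along the tool's axes as they then stand; what a row does not reach is not made up. A row lasts 1/12 s, in which the tool goes at most 41.7 mm and 7.16 degrees, less where a joint would pass 70% of its speed; a pose out of reach is approached as far as the arm can. A call with a gripper value outside its range is refused whole. The fingers move at their own pace and stop on an object; "squeeze" is the grip in N (left out, the last holds). Time passes only in rows, so rows that do not move let the fingers close, or fill a call up. It gives the time, the measured TCP pose, the force and the opening at its end, in the units of the state.
- env.get_state(): the state, without advancing time (a new reading comes with each control period).
- env.read_camera(name): name is "scene" or "top" or "wrist"; returns the picture (384x512x3 uint8, red, green, blue); there is no depth.
- env.camera_model(name): a dict with "camera_matrix" (3x3 intrinsics, pixels), "camera_from_world" (4x4, takes a point from world to camera coordinates); the wrist camera has in their place "T_tool_cam" (4x4, takes a point from camera to tool coordinates, whose origin is the TCP and whose axes are the tool frame's). Camera axes: x right, y down, z forward; pixel columns grow to the right and rows downward; lengths in m; the calibration is good to about 2 mm. A picture is of the moment at which its call begins: read the wrist's pose just before it. camera_model takes no time and is no camera call.
- env.hand_in(): hands the job in, once; it reports no verdict.
The state is a dict: "clock": time; "joint_pos": joint angles; "qvel": joint speeds; "tau": joint torques, N m; "tcp_pos": TCP position; "orientation": TCP orientation; "wrist_force": force on the tool from outside, world axes, zero at the start; "ft_torque": the same for the moment, N m; "finger_gap": finger opening in m.
Only numpy, scipy, OpenCV 4.12 (cv2) and the standard library are available. Lean on these libraries where they do the work, as an engineer would, in place of code of your own. Each camera call takes 0.05 s, during which the arm holds its last target.

## Working session

There is one attempt and no reset: what is moved stays moved. The work goes in short steps, Python scripts to look and compute and a tool call to move; the robot and the scene stay as the last step left them, time stands still between calls to the robot, and variables do not carry over. Pictures are saved under pics/ and viewed, and the job is handed in when it is done.

Besides the shell and the picture viewer there is one more tool, called after ">>>" by a JSON object that holds its "name" and its "arguments", one argument or row to a line. drive_tool: Moves the arm, as the interface text tells. Its arguments: {"type":"object","properties":{"plan":{"type":"array","items":{"type":"array","items":{"type":"array","items":{"type":"number"}}}},"squeeze":{"type":"number"}},"required":["plan"]}

```bash
ls; mkdir -p pics
python3 - <<'E'
from workcell import env
import cv2
print(env.get_state())
for n in ["scene","top","wrist"]:
    im=env.read_camera(n); cv2.imwrite(f"pics/{n}0.png",im[:,:,::-1]); print(n,env.camera_model(n))
E
```

```text
pics
{'clock': 0.0, 'joint_pos': array([-1.29262399e+00,  3.13993188e-01,  4.49923335e-02,  1.30359510e+00,
        4.62286940e-06,  1.43119426e+00]), 'qvel': array([0.00129213, 0.00067233, 0.0011482 , 0.00139303, 0.00090567,
       0.00093149]), 'tau': array([-1.52646339e-04, -4.80630434e+01,  2.98531651e+01,  1.94874202e-02,
       -9.04740364e-05, -2.01066001e-06]), 'tcp_pos': array([ 0.23312913, -0.5250056 ,  0.19731848]), 'orientation': array([-0.14599882, -0.6916932 , -0.14726853,  0.69177803]), 'wrist_force': array([-0.09051542,  0.82006748,  0.6092105 ]), 'ft_torque': array([ 0.02694158, -0.0330845 ,  0.04407588]), 'finger_gap': 0.08553145134088498}
scene {'camera_matrix': array([[368.47875147,   0.        , 261.88892244],
       [  0.        , 368.47875147, 191.60742816],
       [  0.        ,   0.        ,   1.        ]]), 'camera_from_world': array([[ 0.57268963,  0.81955302,  0.01895899, -0.39065855],
       [ 0.62184376, -0.41923156, -0.66147958, -0.3062464 ],
       [-0.53416938,  0.39061203, -0.7497235 ,  1.21317784],
       [ 0.        ,  0.        ,  0.        ,  1. 
[... 290 characters left out ...]
, -0.01692936, -0.04748692,  0.60388976],
       [ 0.04756488, -0.00423179, -0.99885919,  1.16811348],
       [ 0.        ,  0.        ,  0.        ,  1.        ]])}
wrist {'camera_matrix': array([[307.44953925,   0.        , 254.58225008],
       [  0.        , 307.44953925, 189.69271416],
       [  0.        ,   0.        ,   1.        ]]), 'T_tool_cam': array([[ 6.79299289e-04, -2.64589247e-01,  9.64360964e-01,
        -1.74747992e-01],
       [ 9.99999736e-01,  4.30050675e-04, -5.86411464e-04,
         1.55946578e-04],
       [-2.59565915e-04,  9.64361107e-01,  2.64589470e-01,
        -6.77779167e-02],
       [ 0.00000000e+00,  0.00000000e+00,  0.00000000e+00,
         1.00000000e+00]])}
```

View pics/scene0.png

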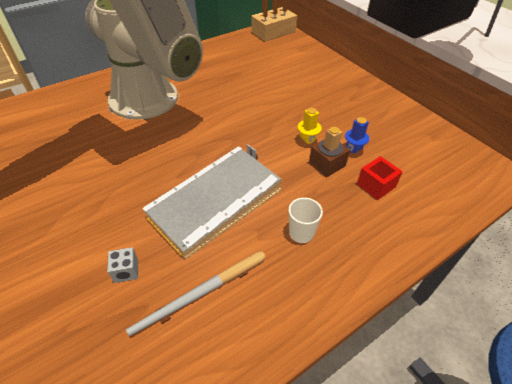

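View pics/top0.png

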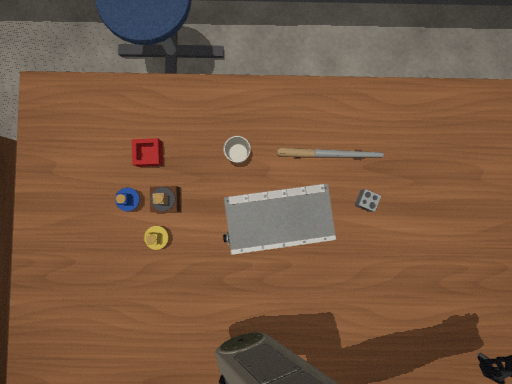

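View pics/wrist0.png

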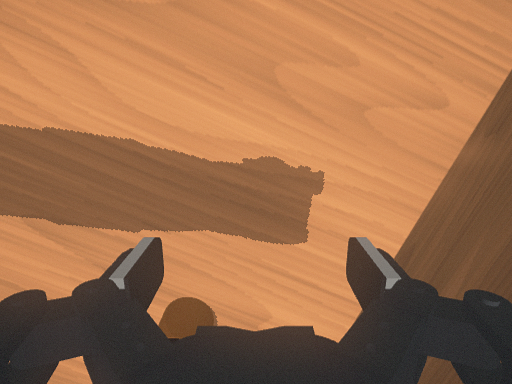

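The scene view shows the board with the sprung trim on its far edge, the dark rest with the wooden-grip roller at (329,152), yellow at (310,128), blue at (357,135) and the red rest at (380,178). In the top view: rest and roller (164,199), yellow (156,238), blue (127,199), red rest (147,152), cup (237,150), mandrel (330,154), block (369,200), board (280,219) with its stay (high end) at the left (227,238).

Candidates in the top view are natural wood (159,199), yellow (152,238) and blue (122,199). I pick the natural wood one, which hangs in the dark rest, and check it with crops.

Run:
```python
import cv2,numpy as np
a=cv2.imread("pics/top0.png");s=cv2.imread("pics/scene0.png")
c1=cv2.resize(a[130:260,100:230],(560,560),interpolation=cv2.INTER_CUBIC)
cv2.imwrite("pics/c1.png",c1)
cv2.imwrite("pics/c2.png",cv2.resize(a[175:260,215:345],(780,510),interpolation=cv2.INTER_CUBIC))
cv2.imwrite("pics/c3.png",cv2.resize(s[90:210,280:420],(700,600),interpolation=cv2.INTER_CUBIC))
cv2.imwrite("pics/c4.png",cv2.resize(s[140:260,135:290],(775,600),interpolation=cv2.INTER_CUBIC))
```

```text
(no output)
```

View pics/c1.png

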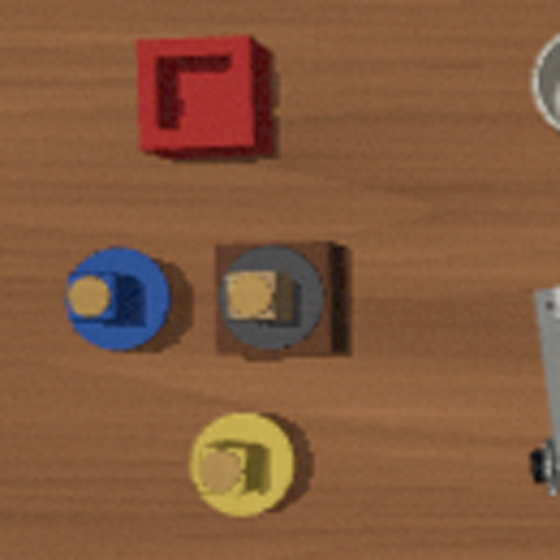

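View pics/c2.png

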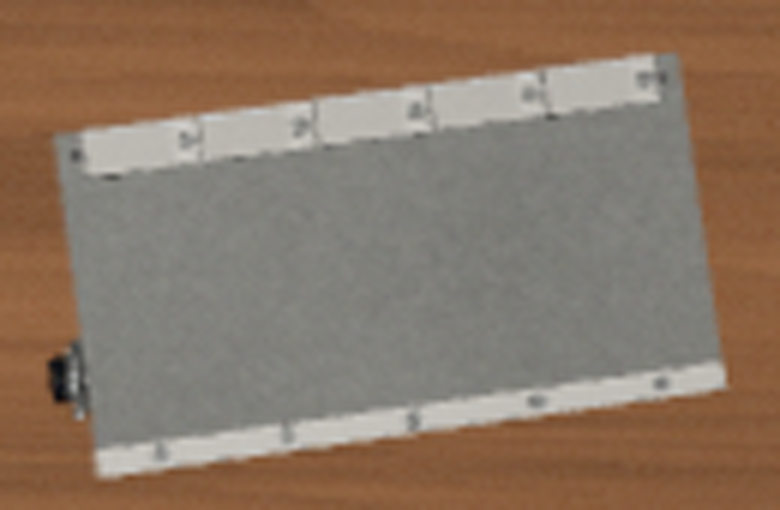

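View pics/c3.png

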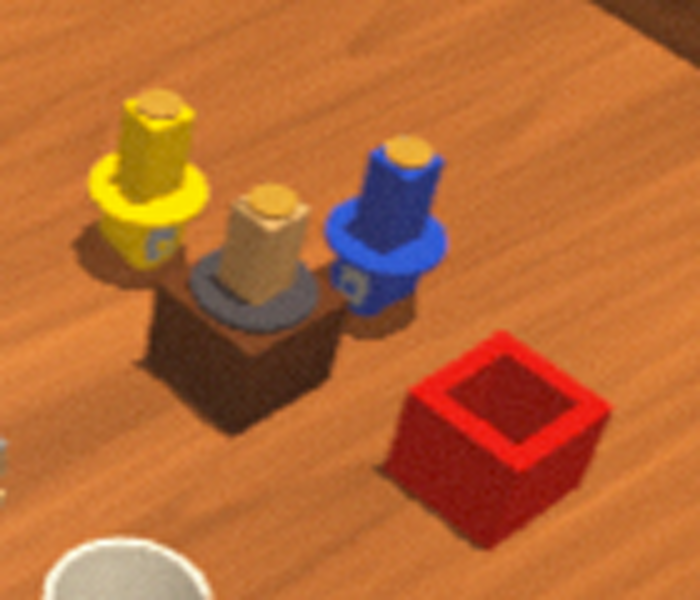

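View pics/c4.png

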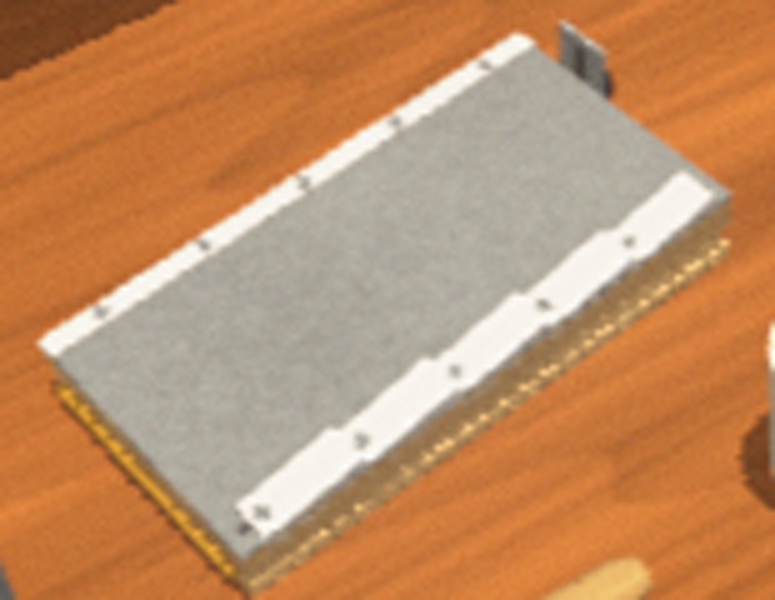

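Crops confirm it: the natural wood grip with the grey collar hangs in the dark rest. The first trim screw (low, hinged end) is at the right end of the top view, about (322,188), and the trim runs up to the left. I'll fit the poses from both views.

```bash
cat > h.py <<'E'
import numpy as np,cv2
from scipy.optimize import least_squares
from scipy.spatial.transform import Rotation as R
from workcell import env
CM={n:env.camera_model(n) for n in ("scene","top","wrist")}
def proj(n,P,T=None):
    K=CM[n]["camera_matrix"]; T=CM[n]["camera_from_world"] if T is None else T
    P=np.atleast_2d(P); c=P@T[:3,:3].T+T[:3,3]; p=c@K.T; return p[:,:2]/p[:,2:]
def wristT(st):
    q=st["orientation"]; Twt=np.eye(4); Twt[:3,:3]=R.from_quat([q[1],q[2],q[3],q[0]]).as_matrix(); Twt[:3,3]=st["tcp_pos"]
    return np.linalg.inv(Twt@CM["wrist"]["T_tool_cam"])
def unc(pts,s,off): return (np.array(pts,float)+.5)/s-.5+np.array(off)
def rot2(a): return np.array([[np.cos(a),-np.sin(a)],[np.sin(a),np.cos(a)]])
def place(P,x,y,a):
    P=np.atleast_2d(np.array(P,float)); o=P.copy(); o[:,:2]=P[:,:2]@rot2(a).T+[x,y]; return o
def leaf(P,th):  # (x,s,h)
    P=np.atleast_2d(np.array(P,float)); x,s,h=P.T
    return np.c_[x,-.150+s*np.cos(th)-h*np.sin(th),.010+s*np.sin(th)+h*np.cos(th)]
E
cat > fit1.py <<'E'
from h import *
# board
top=unc([[57,135],[680,55],[726,387],[97,478],[645,79],[531,94],[416,110],[302,127],[188,140]],6,[215,175])
sc=unc([[730,192],[240,560],[40,343],[525,35],[262,513],[361,440],[456,371],[543,304],[629,242]],5,[135,140])
def pts(th): 
    L=[[.08,.300,.024],[.08,0,.024],[-.08,0,.0265],[-.08,.300,.0265]]+[[.069,.019+.055*k,.0265] for k in range(5)]
    return leaf(L,th)
def f(p):
    W=place(pts(p[3]),*p[:3]); return np.r_[(proj("top",W)-top).ravel(),(proj("scene",W)-sc).ravel()]
r=least_squares(f,[.55,.03,.1,.05],loss='soft_l1'); print("board",r.x); print(np.round(f(r.x).reshape(2,-1,2),1))
W=place(leaf([[.069,.019,.0265],[.069,.288,.0265]],r.x[3]),*r.x[:3]); print(W)
# rest + roller: top crop scale 560/130, off (100,130)
t=unc([[216,243],[216,355],[331,355],[331,243]],560/130,[100,130]) # rim corners top 
sC=unc([[250,352],[343,300],[155,275]],5,[280,90])
def g(p):
    a=place(np.array([[.036,.037,.06],[-.036,.037,.06],[-.036,-.037,.06],[.036,-.037,.06]]),*p)
    e=[(proj("top",a)-t).ravel()]
    e.append((proj("scene",a[[3,0,2]])-sC).ravel())
    return np.concatenate(e)
r=least_squares(g,[.6,.3,0.],loss='soft_l1'); print("rest",r.x); print(np.round(g(r.x).reshape(-1,2),1))
gt=np.array([[0,0,.119]]);
W=place(gt,*r.x); print("grip top proj",proj("top",W),proj("scene",W))
E
python3 fit1.py
```

```text
board [ 0.52159779 -0.02942751  0.14867457  0.05298212]
[[[-0.7 -0.1]
  [-0.6 -0.3]
  [-0.2 -0. ]
  [-0.1 -0.6]
  [-0.5  0.3]
  [-0.4  0.3]
  [-0.2  0.1]
  [-0.4 -0.2]
  [-0.6  0.1]]

 [[ 0.4  0.2]
  [-0.1  0.1]
  [-0.4 -0. ]
  [-1.  -0.9]
  [-0.6  0.4]
  [-0.4  0.3]
  [-0.5  0.2]
  [-0.   0.4]
  [-0.3  0.3]]]
[[ 0.60945312 -0.15017582  0.037469  ]
 [ 0.56966275  0.11548335  0.05171453]]
rest [0.56939072 0.29716922 0.02577741]
[[-0.1  0.4]
 [-0.2  0.2]
 [-0.4 -0. ]
 [-0.4  0.2]
 [-0.8  1.1]
 [ 1.   0.3]
 [-0.4  1.2]]
grip top proj [[157.94028024 198.70533775]] [[333.24209318 130.39436846]]
```

```bash
cat >> h.py <<'E'
def pose(st):
    q=st["orientation"]; return np.array(st["tcp_pos"]),R.from_quat([q[1],q[2],q[3],q[0]]).as_matrix()
def Rdown(yaw): # tool x down, tool y at angle yaw in world xy
    x=np.array([0,0,-1.]); y=np.array([np.cos(yaw),np.sin(yaw),0]); return np.c_[x,y,np.cross(x,y)]
def rel(P,Rm,p,Rt):
    return Rm.T@(np.array(p)-P)*100, R.from_matrix(Rm.T@Rt).as_rotvec(degrees=True)
def rows(P,Rm,p,Rt,n):
    rv=R.from_matrix(Rm.T@Rt).as_rotvec(); P0=P.copy(); C=Rm
    for k in range(n):
        Pn=P+(np.array(p)-P)*(k+1)/n; t=C.T@(Pn-P0)*100; print(np.round(t,2),np.round(np.degrees(rv)/n,2)); C=C@R.from_rotvec(rv/n).as_matrix(); P0=Pn
E
python3 - <<'E'
from h import *
st=env.get_state(); P,Rm=pose(st); print(np.round(Rm,4)); print("yaw y",np.degrees(np.arctan2(Rm[1,1],Rm[0,1])))
print(st["joint_pos"])
E
```

```text
[[-3.000e-04  4.057e-01 -9.140e-01]
 [ 1.300e-03 -9.140e-01 -4.057e-01]
 [-1.000e+00 -1.300e-03 -2.000e-04]]
yaw y -66.0636535976727
[-1.29264078e+00  3.13834954e-01  4.52464526e-02  1.30356757e+00
  5.11211666e-05  1.43118394e+00]
```

Run:
```python
from h import *
P,Rm=pose(env.get_state()); rows(P,Rm,[.51,-.03,.21],Rdown(np.radians(1.5)),15)
```

```text
[-0.08 -2.27 -3.03] [-4.5 -0.   0. ]
[-0.08 -2.02 -3.19] [-4.5 -0.   0. ]
[-0.08 -1.77 -3.34] [-4.5 -0.   0. ]
[-0.08 -1.5  -3.47] [-4.5 -0.   0. ]
[-0.08 -1.22 -3.58] [-4.5 -0.   0. ]
[-0.08 -0.94 -3.66] [-4.5 -0.   0. ]
[-0.08 -0.65 -3.73] [-4.5 -0.   0. ]
[-0.08 -0.35 -3.77] [-4.5 -0.   0. ]
[-0.08 -0.05 -3.78] [-4.5 -0.   0. ]
[-0.08  0.24 -3.77] [-4.5 -0.   0. ]
[-0.08  0.54 -3.74] [-4.5 -0.   0. ]
[-0.08  0.83 -3.69] [-4.5 -0.   0. ]
[-0.08  1.12 -3.61] [-4.5 -0.   0. ]
[-0.08  1.4  -3.51] [-4.5 -0.   0. ]
[-0.08  1.67 -3.39] [-4.5 -0.   0. ]
```

>>> {"name": "drive_tool", "arguments": {
  "plan": [
    [[-0.1, -2.3, -3.0, -4.5, 0, 0, 1], [-0.1, -2.0, -3.2, -4.5, 0, 0, 1], [-0.1, -1.8, -3.3, -4.5, 0, 0, 1], [-0.1, -1.5, -3.5, -4.5, 0, 0, 1], [-0.1, -1.2, -3.6, -4.5, 0, 0, 1]]
  ]
}}

```text
clock: 0.57
tcp_pos: [0.3256, -0.3586, 0.2029]
orientation: [0.28, 0.649, 0.28, -0.649]
wrist_force: [0.8, -0.6, 0.1]
finger_gap: 0.0853
```

>>> {"name": "drive_tool", "arguments": {
  "plan": [
    [[-0.1, -0.9, -3.7, -4.5, 0, 0, 1], [-0.1, -0.7, -3.7, -4.5, 0, 0, 1], [-0.1, -0.4, -3.8, -4.5, 0, 0, 1], [-0.1, 0, -3.8, -4.5, 0, 0, 1], [-0.1, 0.2, -3.8, -4.5, 0, 0, 1]]
  ]
}}

```text
clock: 0.98
tcp_pos: [0.4182, -0.1925, 0.2082]
orientation: [0.401, 0.582, 0.401, -0.582]
wrist_force: [-0.4, -1.0, 0.4]
finger_gap: 0.0852
```

>>> {"name": "drive_tool", "arguments": {
  "plan": [
    [[-0.1, 0.5, -3.7, -4.5, 0, 0, 1], [-0.1, 0.8, -3.7, -4.5, 0, 0, 1], [-0.1, 1.1, -3.6, -4.5, 0, 0, 1], [-0.1, 1.4, -3.5, -4.5, 0, 0, 1], [0, 1.7, -3.4, -4.5, 0, 0, 1]]
  ]
}}

```text
clock: 1.4
tcp_pos: [0.5099, -0.0277, 0.2123]
orientation: [0.507, 0.493, 0.507, -0.493]
wrist_force: [0.6, -1.2, 0.2]
finger_gap: 0.0854
```

Run:
```python
from h import *
import pickle
P,Rm=pose(env.get_state()); st=env.get_state(); im=env.read_camera("wrist"); cv2.imwrite("pics/w1.png",im[:,:,::-1]); pickle.dump(st,open("w1.pkl","wb"))
print(st);
```

```text
{'clock': 1.4, 'joint_pos': array([-2.11464464e-01,  1.84128677e-01, -8.88198990e-02,  1.29762107e+00,
       -1.80612518e-04,  1.33021048e+00]), 'qvel': array([ 0.879586  ,  0.37638852,  0.45282751,  0.06989296, -0.00171114,
       -0.05719476]), 'tau': array([ -2.86393382, -43.59275222,  27.72820652,   0.33955576,
         0.120043  ,   0.08802182]), 'tcp_pos': array([ 0.50991187, -0.02770372,  0.21228733]), 'orientation': array([ 0.50732889,  0.49265532,  0.50712526, -0.4926785 ]), 'wrist_force': array([ 0.61259602, -1.17636787,  0.2440714 ]), 'ft_torque': array([-0.05485524, -0.07681911,  0.05158591]), 'finger_gap': 0.0854097492928827}
```

View pics/w1.png

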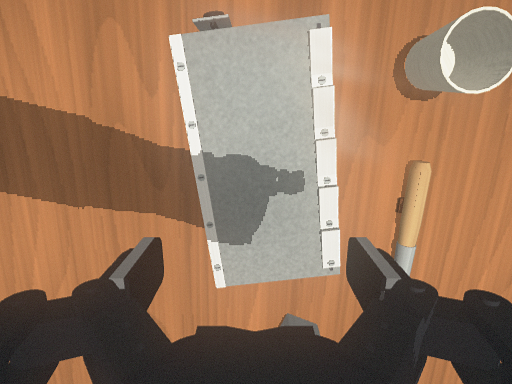

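The wrist view shows the whole board. The trim screws run from (331,263) at the low end to (321,80) at the high end, and the cup and mandrel handle lie to the right. I'll add these to the fit.

```bash
cat > fit2.py <<'E'
from h import *
import pickle
exec(open("fit1.py").read().split("# rest")[0].split("def f(p)")[0].replace("from h import *",""))
st=pickle.load(open("w1.pkl","rb")); T=wristT(st)
w=np.array([[329,15],[340,274],[217,288],[170.5,35],[331,263],[329,223],[326.5,180],[324,132],[321.3,79.5]])
def f(p):
    W=place(pts(p[3]),*p[:3]); return np.r_[(proj("top",W)-top).ravel(),(proj("scene",W)-sc).ravel(),(proj("wrist",W,T)-w).ravel()]
for sel in (slice(0,36),slice(36,54),slice(0,54)):
    r=least_squares(lambda p:f(p)[sel],[.55,.03,.1,.05],loss='soft_l1'); print("board",np.round(r.x,4));
    W=place(leaf([[.069,.019,.0265],[.069,.288,.0265]],r.x[3]),*r.x[:3]); print(np.round(W,4))
print(np.round(f(r.x).reshape(3,-1,2)[2],1))
E
python3 fit2.py
```

```text
board [ 0.5216 -0.0294  0.1487  0.053 ]
[[ 0.6095 -0.1502  0.0375]
 [ 0.5697  0.1155  0.0517]]
board [ 0.5233 -0.0297  0.149   0.03  ]
[[ 0.6111 -0.1498  0.0371]
 [ 0.5712  0.1161  0.0451]]
board [ 0.5226 -0.0295  0.1503  0.0447]
[[ 0.6106 -0.1499  0.0373]
 [ 0.5704  0.1158  0.0494]]
[[-0.4 -1.6]
 [-0.5  0.2]
 [-0.5  0.6]
 [-1.6 -0.6]
 [-0.2  0.3]
 [-0.3  0.6]
 [-0.   0.2]
 [ 0.   0.5]
 [ 0.   0.2]]
```

Run:
```python
from h import *
st=env.get_state();P,Rm=pose(st);print(P,st["qvel"].max()); rows(P,Rm,[.569,.297,.235],Rdown(np.radians(1.5)),10)
```

```text
[ 0.51275403 -0.02238939  0.21200203] 0.01781933143010582
[-0.22  0.68 -3.17] [ 0.07 -0.02 -0.02]
[-0.22  0.68 -3.17] [ 0.07 -0.02 -0.02]
[-0.22  0.68 -3.17] [ 0.07 -0.02 -0.02]
[-0.22  0.67 -3.17] [ 0.07 -0.02 -0.02]
[-0.22  0.67 -3.17] [ 0.07 -0.02 -0.02]
[-0.22  0.67 -3.17] [ 0.07 -0.02 -0.02]
[-0.22  0.66 -3.18] [ 0.07 -0.02 -0.02]
[-0.23  0.66 -3.18] [ 0.07 -0.02 -0.02]
[-0.23  0.65 -3.18] [ 0.07 -0.02 -0.02]
[-0.23  0.65 -3.18] [ 0.07 -0.02 -0.02]
```

>>> {"name": "drive_tool", "arguments": {
  "plan": [
    [[-0.2, 0.7, -3.2, 0, 0, 0, 1], [-0.2, 0.7, -3.2, 0, 0, 0, 1], [-0.2, 0.7, -3.2, 0, 0, 0, 1], [-0.2, 0.7, -3.2, 0, 0, 0, 1], [-0.2, 0.7, -3.2, 0, 0, 0, 1]]
  ]
}}

```text
clock: 1.87
tcp_pos: [0.5402, 0.1328, 0.222]
orientation: [0.506, 0.494, 0.506, -0.494]
wrist_force: [0.5, 0.1, -0.1]
finger_gap: 0.0856
```

>>> {"name": "drive_tool", "arguments": {
  "plan": [
    [[-0.2, 0.7, -3.2, 0, 0, 0, 1], [-0.2, 0.7, -3.2, 0, 0, 0, 1], [-0.2, 0.7, -3.2, 0, 0, 0, 1], [-0.3, 0.6, -3.2, 0, 0, 0, 1], [-0.3, 0.5, -3.0, 0, 0, 0, 1]]
  ]
}}

```text
clock: 2.28
tcp_pos: [0.5683, 0.2917, 0.2337]
orientation: [0.506, 0.493, 0.506, -0.494]
wrist_force: [0.1, -0.2, 0.6]
finger_gap: 0.0855
```

Run:
```python
from h import *
import pickle
env.read_camera("top")
st=env.get_state(); im=env.read_camera("wrist"); cv2.imwrite("pics/w2.png",im[:,:,::-1]); pickle.dump(st,open("w2.pkl","wb"))
print(st["tcp_pos"],st["qvel"].max(),st["clock"],st["wrist_force"]); 
b=im[:,:,::-1]; cv2.imwrite("pics/w2c.png",cv2.resize(b[60:260,140:390],(800,640),interpolation=cv2.INTER_CUBIC)[:600])
```

```text
[0.56865332 0.29680483 0.23360827] -0.008769553388424264 2.3333 [1.47435785 1.8780175  1.15969689]
```

View pics/w2.png

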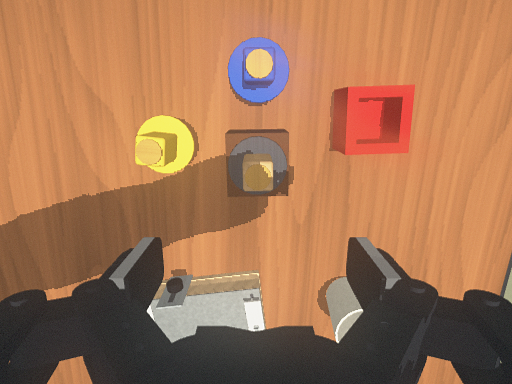

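View pics/w2c.png

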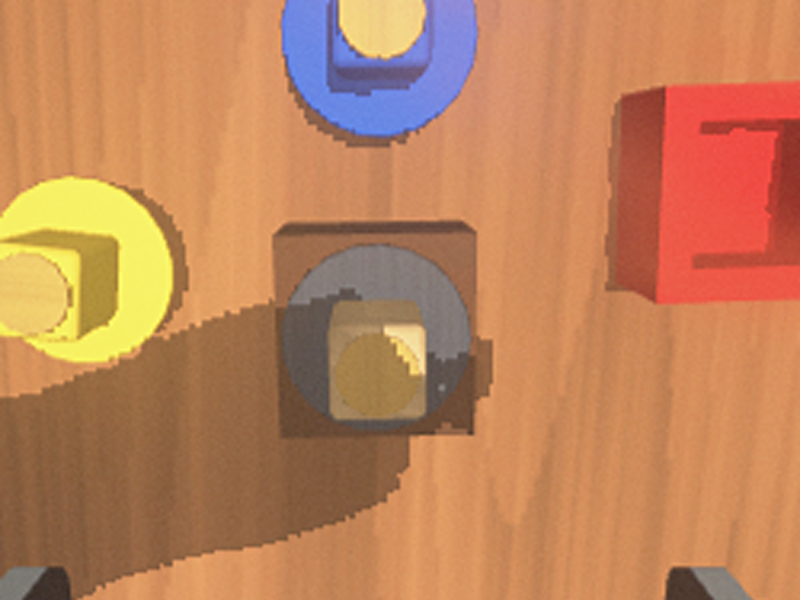

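Close crop: grey collar centred at crop (378,336), natural grip top at (377,374), dark rim corners (275,237)–(474,435). I'll triangulate the collar and grip top with height left free.

```bash
cat > fit3.py <<'E'
from h import *
import pickle
T=wristT(pickle.load(open("w2.pkl","rb")))
def tri(o):
    f=lambda X: np.concatenate([(proj(n,X,T if n=="wrist" else None)-p).ravel() for n,p in o])
    r=least_squares(f,[.57,.3,.07]); return np.round(r.x,4),np.round(f(r.x),1)
s=560/130
print("collar",tri([("wrist",unc([378,336],3.2,[140,60])),("top",unc([271,300],s,[100,130])),("scene",unc([254,290],5,[280,90]))]))
print("gtop",tri([("wrist",unc([377,375],3.2,[140,60])),("top",unc([252,297],s,[100,130])),("scene",unc([274,199],5,[280,90]))]))
w=unc([[275,237],[282,437],[474,435],[476,237]],3.2,[140,60])
t=unc([[216,243],[216,355],[331,355],[331,243]],s,[100,130]); sC=unc([[250,352],[343,300],[155,275]],5,[280,90])
C=np.array([[.036,.037,0],[-.036,.037,0],[-.036,-.037,0],[.036,-.037,0]])
def g(p):
    a=place(C+[0,0,p[3]],*p[:3])
    return np.concatenate([(proj("top",a)-t).ravel(),(proj("scene",a[[3,0,2]])-sC).ravel(),(proj("wrist",a[[1,2,3,0]],T)-w[[0,1,2,3]]).ravel()])
r=least_squares(g,[.57,.3,0,.06],loss='soft_l1');print("rest",np.round(r.x,4),np.round(g(r.x).reshape(-1,2),1))
E
python3 fit3.py
```

```text
collar (array([0.5724, 0.2989, 0.0609]), array([-0.7,  0.2, -0.4, -1.1,  0.5,  0.4]))
gtop (array([0.5718, 0.2984, 0.1218]), array([-0.4,  0.3, -0.9, -0.8,  0. ,  0.5]))
rest [0.5719 0.2975 0.035  0.0604] [[-0.4 -0.3]
 [-0.2 -0.5]
 [-0.4 -1. ]
 [-0.6 -0.8]
 [ 0.1  1.5]
 [ 1.7  0.5]
 [ 0.3  1.7]
 [-1.3 -0.2]
 [-1.5  0.8]
 [-0.5  1.1]
 [ 0.3 -0.5]]
```

The grip is at (0.572, 0.298), with its top measured at 0.122 (text gives 0.119) and the rim at 0.060. Descending to the grasp.

>>> {"name": "drive_tool", "arguments": {
  "plan": [
    [[3.5, 0.15, 0, 0, 0, 0, 1], [3.5, 0.15, -0.1, 0, 0, 0, 1], [3.5, 0, 0, 0, 0, 0, 1], [3.0, 0, 0, 0, 0, 0, 1], [2.2, 0, 0, 0, 0, 0, 1]]
  ]
}}

```text
clock: 2.8
tcp_pos: [0.5694, 0.2895, 0.0736]
orientation: [0.506, 0.492, 0.507, -0.495]
wrist_force: [-0.4, -0.3, 0.5]
finger_gap: 0.0855
```

Run:
```python
from h import *
im=env.read_camera("scene"); cv2.imwrite("pics/s3.png",cv2.resize(im[60:220,240:440,::-1],(800,600)))
st=env.get_state();P,Rm=pose(st);print(P,st["wrist_force"],st["ft_torque"],np.degrees(np.arctan2(Rm[1,1],Rm[0,1])))
```

```text
[0.56712796 0.2885715  0.06946742] [-1.51196508 -0.75570387 -3.6281014 ] [-0.02246998  0.08155539 -0.00139054] 1.3945694322746636
```

View pics/s3.png

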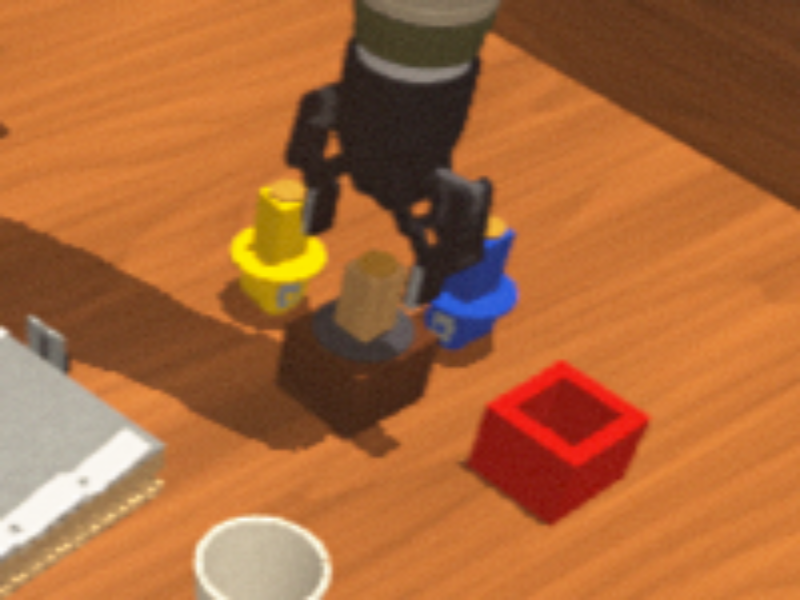

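The scene view shows the gripper straddling the natural grip without touching its neighbours, but the TCP reads about 9 mm off in y. I'll check the tilt.

Run:
```python
from h import *
st=env.get_state();P,Rm=pose(st);print(P,st["clock"],st["qvel"],"\n",np.round(Rm,4)); print(np.round(rel(P,Rm,[.572,.298,.075],Rdown(np.radians(1.5))),2))
```

```text
[0.56712796 0.2885715  0.06946742] 2.85 [ 0.00059816 -0.00912659  0.05040623  0.1225527   0.00068099  0.00127242] 
 [[-0.0099  0.9997  0.0244]
 [-0.004   0.0243 -0.9997]
 [-0.9999 -0.01    0.0037]]
[[-0.56  0.5  -0.93]
 [-0.1   0.21  0.57]]
```

>>> {"name": "drive_tool", "arguments": {
  "plan": [
    [[-0.3, 0.25, -0.5, 0, 0.2, 0.5, 1], [-0.3, 0.25, -0.4, 0, 0, 0, 1], [0, 0, 0, 0, 0, 0, 1], [0, 0, 0, 0, 0, 0, 1], [0, 0, 0, 0, 0, 0, 1]]
  ]
}}

```text
clock: 3.27
tcp_pos: [0.5775, 0.3007, 0.0853]
orientation: [0.508, 0.498, 0.504, -0.489]
wrist_force: [0.4, 0.0, 0.9]
finger_gap: 0.0854
```

Run:
```python
from h import *
st=env.get_state();P,Rm=pose(st);print(P,st["clock"],st["qvel"],"\n",np.round(Rm,4)); print(np.round(rel(P,Rm,[.572,.298,.075],Rdown(np.radians(1.5))),2))
```

```text
[0.57747573 0.30068205 0.08530899] 3.2667 [-0.0022102   0.00731521 -0.01818766 -0.00450644 -0.0002434  -0.00087874] 
 [[ 0.012   0.9996  0.0253]
 [ 0.0047  0.0253 -0.9997]
 [-0.9999  0.0121 -0.0044]]
[[ 1.02 -0.57  0.26]
 [-0.05 -0.25 -0.69]]
```

>>> {"name": "drive_tool", "arguments": {
  "plan": [
    [[0.5, -0.3, 0.15, 0, -0.2, -0.6, 1], [0.4, -0.25, 0.1, 0, 0, 0, 1], [0, 0, 0, 0, 0, 0, 1], [0, 0, 0, 0, 0, 0, 1], [0, 0, 0, 0, 0, 0, 1]]
  ]
}}

```text
clock: 3.68
tcp_pos: [0.5705, 0.2974, 0.0739]
orientation: [0.506, 0.493, 0.507, -0.494]
wrist_force: [0.1, -1.1, -0.0]
finger_gap: 0.0852
```

```bash
cat > s.py <<'E'
from h import *
import sys
st=env.get_state();P,Rm=pose(st);print(np.round(P,4),st["clock"],np.abs(st["qvel"]).max(),"F",np.round(st["wrist_force"],2),np.round(st["ft_torque"],3),"gap",round(st["finger_gap"],4),"yaw",round(np.degrees(np.arctan2(Rm[1,1],Rm[0,1])),2),"tilt x",np.round(Rm[:2,0],4))
if len(sys.argv)>4: print(*[np.round(v,2) for v in rel(P,Rm,[float(a) for a in sys.argv[1:4]],Rdown(np.radians(float(sys.argv[4]))))])
if len(sys.argv)>5: rows(P,Rm,[float(a) for a in sys.argv[1:4]],Rdown(np.radians(float(sys.argv[4]))),int(sys.argv[5]))
E
python3 s.py .572 .298 .075 1.5
python3 - <<'E'
from h import *
im=env.read_camera("scene"); cv2.imwrite("pics/s4.png",cv2.resize(im[60:220,240:440,::-1],(800,600)))
im=env.read_camera("wrist"); cv2.imwrite("pics/w4.png",im[:,:,::-1])
E
python3 s.py .572 .298 .075 1.5
```

```text
[0.5705 0.2974 0.0739] 3.6833 0.007520940578205843 F [ 0.05 -1.11 -0.01] [-0.054 -0.023  0.013] gap 0.0852 yaw 1.43 tilt x [-0.0023 -0.0004]
[-0.11  0.15 -0.06] [-0.07  0.02  0.13]
[0.5708 0.2975 0.0742] 3.7833 0.004223665858535842 F [-0.47 -1.33 -0.6 ] [ 0.015 -0.049  0.007] gap 0.0853 yaw 1.43 tilt x [-0.0016 -0.0001]
[-0.08  0.12 -0.04] [-0.07  0.    0.09]
```

View pics/w4.png

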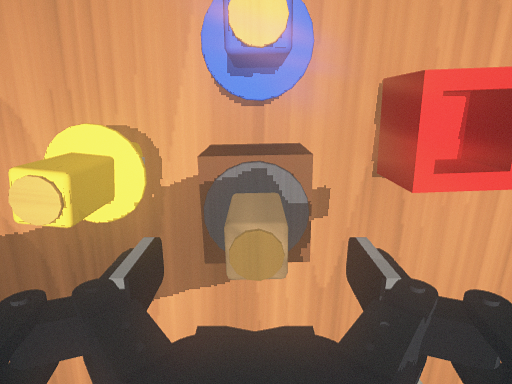

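The wrist view shows the natural grip at (257,235) centred between the fingers (162–347). Closing.

>>> {"name": "drive_tool", "arguments": {
  "plan": [
    [[0, 0, 0, 0, 0, 0, 0], [0, 0, 0, 0, 0, 0, 0], [0, 0, 0, 0, 0, 0, 0], [0, 0, 0, 0, 0, 0, 0], [0, 0, 0, 0, 0, 0, 0]]
  ],
  "squeeze": 80
}}

```text
clock: 4.2
tcp_pos: [0.5713, 0.2975, 0.0746]
orientation: [0.506, 0.494, 0.506, -0.494]
wrist_force: [1.9, -0.3, 0.2]
finger_gap: 0.0279
```

```bash
python3 s.py .572 .298 .075 1.5
```

```text
[0.5713 0.2975 0.0746] 4.2 0.015523085484216558 F [ 1.9  -0.31  0.2 ] [ 0.037  0.05  -0.025] gap 0.0279 yaw 1.43 tilt x [-0.0005 -0.0001]
[-0.04  0.07 -0.04] [-0.07  0.01  0.03]
```

>>> {"name": "drive_tool", "arguments": {
  "plan": [
    [[-1, 0, 0, 0, 0, 0, 0], [-3, 0, 0, 0, 0, 0, 0], [-3, 0, 0, 0, 0, 0, 0], [-3, 0, 0, 0, 0, 0, 0], [-2, 0, 0, 0, 0, 0, 0]]
  ],
  "squeeze": 100
}}

```text
clock: 4.62
tcp_pos: [0.5712, 0.2977, 0.1973]
orientation: [0.506, 0.494, 0.506, -0.494]
wrist_force: [0.2, 0.2, -3.0]
finger_gap: 0.0269
```

>>> {"name": "drive_tool", "arguments": {
  "plan": [
    [[0, 0, 0, 0, 0, 0, 0], [0, 0, 0, 0, 0, 0, 0], [0, 0, 0, 0, 0, 0, 0], [0, 0, 0, 0, 0, 0, 0], [0, 0, 0, 0, 0, 0, 0]]
  ]
}}

```text
clock: 5.03
tcp_pos: [0.5698, 0.2971, 0.1918]
orientation: [0.505, 0.492, 0.507, -0.495]
wrist_force: [0.2, -0.4, -3.9]
finger_gap: 0.0271
```

```bash
python3 s.py .572 .298 .19 1.5
python3 - <<'E'
from h import *
im=env.read_camera("scene"); cv2.imwrite("pics/s5.png",cv2.resize(im[40:220,230:430,::-1],(660,594)))
im=env.read_camera("wrist"); cv2.imwrite("pics/w5.png",im[:,:,::-1])
F=[]
for i in range(3):
    st=env.get_state(); F.append(st["wrist_force"]); env.read_camera("top")
print(F)
E
```

```text
[0.5698 0.2971 0.1918] 5.0333 0.010539164638941985 F [ 0.17 -0.4  -3.89] [-0.053 -0.023 -0.028] gap 0.0271 yaw 1.44 tilt x [-0.0056 -0.0016]
[ 0.18  0.23 -0.09] [-0.06  0.08  0.32]
[array([-1.0271927 ,  0.2768076 , -3.60420262]), array([ 0.48468341, -0.04801994, -3.28238439]), array([ 0.39089034, -0.10622656, -3.90769126])]
```

View pics/s5.png

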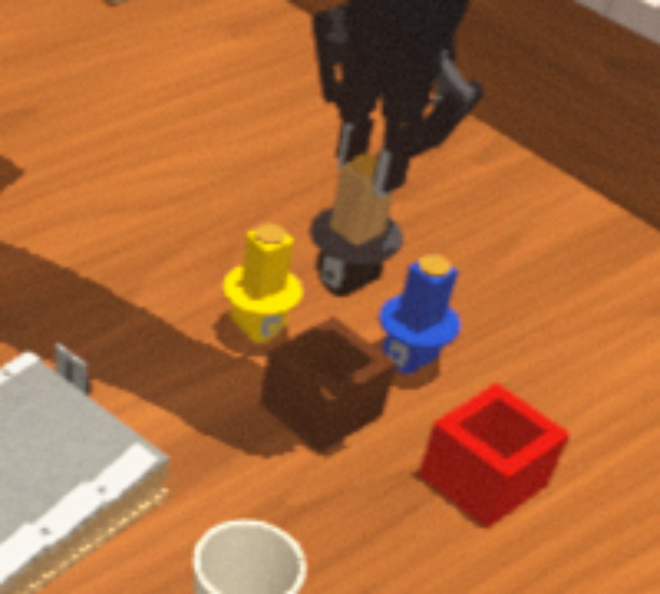

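View pics/w5.png

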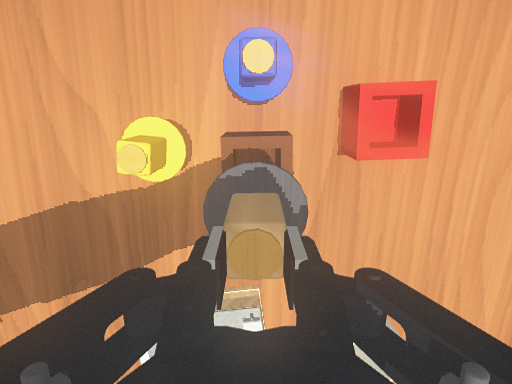

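The roller is held (weight −3.5 N) and the dark rest is now empty. I'll work out the roller's offset in the hand, then go above the trim's first screw.

```bash
python3 - <<'E'
from h import *
K=CM["wrist"]["camera_matrix"];T=CM["wrist"]["T_tool_cam"]
def at(px,xt):
    d=T[:3,:3]@np.linalg.solve(K,[px[0],px[1],1]); o=T[:3,3]; return np.round(o+d*(xt-o[0])/d[0],4)
print("cap",at((255.5,254),-.0454), "collar",at((256,213),.0096))
E
python3 s.py .6104 -.150 .135 98.5 20
```

```text
cap [-0.0454  0.0012 -0.0009] collar [ 0.0096  0.0017 -0.0013]
[0.5707 0.2975 0.1935] 5.2833 0.0035780609450939216 F [ 0.22  0.23 -3.41] [ 0.069  0.038 -0.034] gap 0.0273 yaw 1.44 tilt x [-0.0026 -0.0005]
[ 5.87  2.86 44.83] [-97.06  -0.11   0.13]
[0.29 0.14 2.24] [-4.85 -0.01  0.01]
[ 0.29 -0.05  2.25] [-4.85 -0.01  0.01]
[ 0.29 -0.24  2.23] [-4.85 -0.01  0.01]
[ 0.29 -0.43  2.21] [-4.85 -0.01  0.01]
[ 0.29 -0.61  2.16] [-4.85 -0.01  0.01]
[ 0.29 -0.79  2.1 ] [-4.85 -0.01  0.01]
[ 0.29 -0.97  2.03] [-4.85 -0.01  0.01]
[ 0.29 -1.13  1.94] [-4.85 -0.01  0.01]
[ 0.29 -1.29  1.84] [-4.85 -0.01  0.01]
[ 0.29 -1.44  1.72] [-4.85 -0.01  0.01]
[ 0.29 -1.59  1.59] [-4.85 -0.01  0.01]
[ 0.29 -1.71  1.45] [-4.85 -0.01  0.01]
[ 0.29 -1.83  1.3 ] [-4.85 -0.01  0.01]
[ 0.29 -1.93  1.14] [-4.85 -0.01  0.01]
[ 0.29 -2.02  0.97] [-4.85 -0.01  0.01]
[ 0.29 -2.1   0.8 ] [-4.85 -0.01  0.01]
[ 0.29 -2.16  0.62] [-4.85 -0.01  0.01]
[ 0.29 -2.2   0.43] [-4.85 -0.01  0.01]
[ 0.29 -2.23  0.25] [-4.85 -0.01  0.01]
[ 0.29 -2.25  0.06] [-4.85 -0.01  0.01]
```

>>> {"name": "drive_tool", "arguments": {
  "plan": [
    [[0.2, 0.1, 2.2, -4.85, 0, 0, 0], [0.2, 0, 2.2, -4.85, 0, 0, 0], [0.2, -0.2, 2.2, -4.85, 0, 0, 0], [0.2, -0.4, 2.2, -4.85, 0, 0, 0], [0.2, -0.6, 2.2, -4.85, 0, 0, 0]]
  ]
}}

```text
clock: 5.7
tcp_pos: [0.5816, 0.186, 0.1841]
orientation: [0.599, 0.375, 0.6, -0.375]
wrist_force: [-0.1, -0.9, -3.6]
finger_gap: 0.0273
```

>>> {"name": "drive_tool", "arguments": {
  "plan": [
    [[0.3, -0.8, 2.1, -4.85, 0, 0, 0], [0.3, -1.0, 2.0, -4.85, 0, 0, 0], [0.3, -1.1, 2.0, -4.85, 0, 0, 0], [0.3, -1.3, 1.8, -4.85, 0, 0, 0], [0.3, -1.4, 1.7, -4.85, 0, 0, 0]]
  ]
}}

```text
clock: 6.12
tcp_pos: [0.5915, 0.0742, 0.1691]
orientation: [0.664, 0.241, 0.665, -0.241]
wrist_force: [-0.0, 0.4, -3.3]
finger_gap: 0.0267
```

>>> {"name": "drive_tool", "arguments": {
  "plan": [
    [[0.3, -1.6, 1.6, -4.85, 0, 0, 0], [0.3, -1.7, 1.5, -4.85, 0, 0, 0], [0.3, -1.8, 1.3, -4.85, 0, 0, 0], [0.3, -1.9, 1.1, -4.85, 0, 0, 0], [0.3, -2.0, 1.0, -4.85, 0, 0, 0]]
  ]
}}

```text
clock: 6.53
tcp_pos: [0.602, -0.037, 0.1541]
orientation: [0.7, 0.096, 0.701, -0.096]
wrist_force: [0.2, -0.6, -3.5]
finger_gap: 0.0272
```

>>> {"name": "drive_tool", "arguments": {
  "plan": [
    [[0.3, -2.1, 0.8, -4.85, 0, 0, 0], [0.3, -2.2, 0.6, -4.85, 0, 0, 0], [0.3, -2.2, 0.4, -4.85, 0, 0, 0], [0.2, -2.2, 0.3, -4.85, 0, 0, 0], [0.2, -2.2, 0.1, -4.85, 0, 0, 0]]
  ]
}}

```text
clock: 6.95
tcp_pos: [0.6122, -0.1485, 0.141]
orientation: [0.704, -0.053, 0.706, 0.053]
wrist_force: [0.8, 0.1, -3.5]
finger_gap: 0.027
```

>>> {"name": "drive_tool", "arguments": {
  "plan": [
    [[0, 0, 0, 0, 0, 0, 0], [0, 0, 0, 0, 0, 0, 0], [0, 0, 0, 0, 0, 0, 0], [0, 0, 0, 0, 0, 0, 0], [0, 0, 0, 0, 0, 0, 0]]
  ]
}}

```text
clock: 7.37
tcp_pos: [0.6122, -0.1463, 0.1414]
orientation: [0.705, -0.052, 0.706, 0.052]
wrist_force: [-0.5, 0.4, -4.2]
finger_gap: 0.027
```

```bash
python3 s.py .6114 -.150 .115 98.5
python3 - <<'E'
from h import *
im=env.read_camera("scene"); cv2.imwrite("pics/s6.png",cv2.resize(im[90:270,110:310,::-1],(660,594)))
im=env.read_camera("wrist"); cv2.imwrite("pics/w6.png",im[:,:,::-1])
E
python3 s.py .6114 -.150 .115 98.5
```

```text
[ 0.6122 -0.1463  0.1414] 7.3667 0.003314384768756773 F [-0.45  0.35 -4.24] [ 0.06   0.041 -0.027] gap 0.027 yaw 98.49 tilt x [-0.0016 -0.    ]
[ 2.64 -0.35 -0.13] [-0.01 -0.09 -0.01]
[ 0.6123 -0.1464  0.1414] 7.4667 0.0036369463566701 F [ 0.54 -0.29 -3.72] [-0.025 -0.039  0.031] gap 0.0273 yaw 98.5 tilt x [-0.0015 -0.0001]
[ 2.64 -0.34 -0.14] [-0.   -0.08 -0.  ]
```

View pics/s6.png

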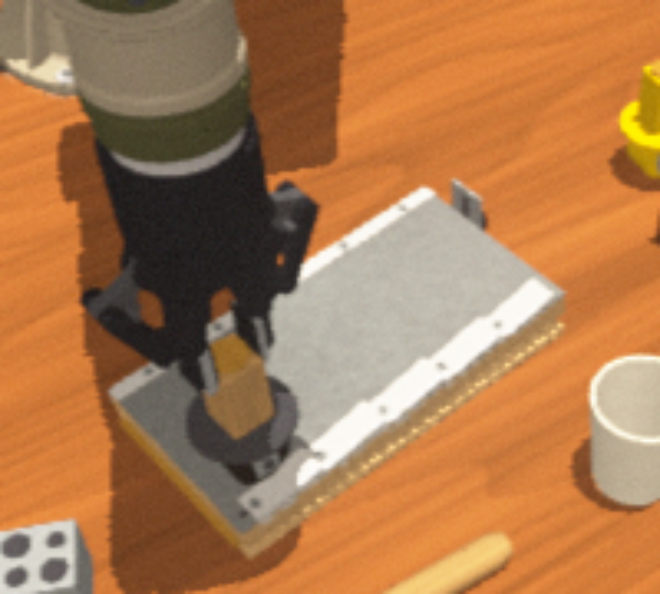

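View pics/w6.png

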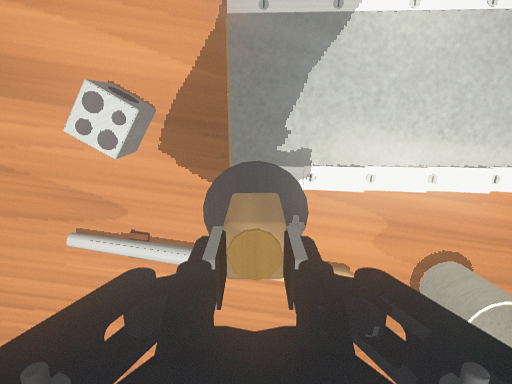

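The wrist view shows the trim's screws 2–5 at (310,178), (370,178), (433,179), (496,179), parallel to the tool's y. I'll check the lateral offset between the roller and the trim centre line from it.

Run:
```python
from h import *
K=CM["wrist"]["camera_matrix"];T=CM["wrist"]["T_tool_cam"]
b=cv2.imread("pics/w6.png"); cv2.imwrite("pics/w6c.png",cv2.resize(b[150:200,290:512],(800,180),interpolation=cv2.INTER_CUBIC))
P=np.array([.6123,-.1464,.1414]);Rm=Rdown(np.radians(98.5))
for k,px in enumerate([(310,178),(370.5,178),(433,179),(496,179)]):
    s=.055*(k+1); xt=P[2]-(.0373+.045*s)
    d=T[:3,:3]@np.linalg.solve(K,[px[0],px[1],1]); o=T[:3,3]; q=o+d*(xt-o[0])/d[0]; print(np.round(q*1000,1), np.round(P+Rm@q,4), np.array([.6104,-.150])+s*np.array([-.149,.989]))
```

```text
[101.6  51.4  -1.4] [ 0.6033 -0.0957  0.0398] [ 0.602205 -0.095605]
[ 99.2 106.3  -2. ] [ 0.5946 -0.0415  0.0422] [ 0.59401 -0.04121]
[ 96.7 162.2  -1.7] [0.5867 0.0138 0.0447] [0.585815 0.013185]
[ 94.2 217.4  -2.3] [0.5779 0.0683 0.0472] [0.57762 0.06758]
```

View pics/w6c.png

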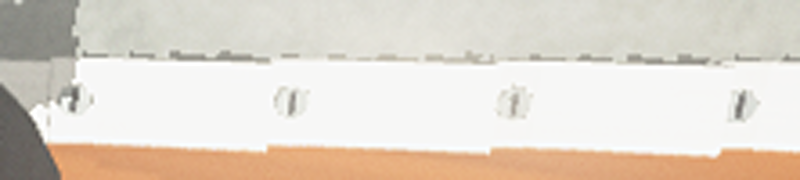

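>>> {"name": "drive_tool", "arguments": {
  "plan": [
    [[1.2, -0.2, -0.1, 0, 0, 0, 0], [1.2, -0.2, 0, 0, 0, 0, 0], [0.9, 0, 0, 0, 0, 0, 0], [0, 0, 0, 0, 0, 0, 0], [0, 0, 0, 0, 0, 0, 0]]
  ]
}}

```text
clock: 7.88
tcp_pos: [0.6112, -0.1508, 0.1076]
orientation: [0.704, -0.052, 0.706, 0.052]
wrist_force: [0.1, 0.4, -1.9]
finger_gap: 0.0274
```

```bash
python3 s.py .6115 -.151 .1 98.5
```

```text
[ 0.6112 -0.1508  0.1076] 7.8833 0.026020487272177855 F [ 0.09  0.39 -1.92] [-0.042 -0.024  0.034] gap 0.0274 yaw 98.46 tilt x [-0.0032  0.0006]
[ 0.76 -0.02  0.03] [-0.04 -0.18 -0.06]
```

>>> {"name": "drive_tool", "arguments": {
  "plan": [
    [[0.2, 0, 0, 0, 0, 0, 0], [0.2, 0, 0, 0, 0, 0, 0], [0.1, 0, 0, 0, 0, 0, 0], [0.1, 0, 0, 0, 0, 0, 0], [0, 0, 0, 0, 0, 0, 0]]
  ]
}}

```text
clock: 8.3
tcp_pos: [0.6118, -0.1514, 0.1022]
orientation: [0.705, -0.052, 0.706, 0.052]
wrist_force: [-0.3, 0.2, -3.9]
finger_gap: 0.0272
```

>>> {"name": "drive_tool", "arguments": {
  "plan": [
    [[0.1, 0, 0, 0, 0, 0, 0], [0.1, 0, 0, 0, 0, 0, 0], [0, 0, 0, 0, 0, 0, 0], [0, 0, 0, 0, 0, 0, 0], [0, 0, 0, 0, 0, 0, 0]]
  ]
}}

```text
clock: 8.72
tcp_pos: [0.6118, -0.1515, 0.1002]
orientation: [0.705, -0.052, 0.706, 0.052]
wrist_force: [-0.8, 0.1, -3.3]
finger_gap: 0.0267
```

```bash
python3 s.py .6115 -.151 .1 98.5
```

```text
[ 0.6118 -0.1515  0.1002] 8.7167 0.0023349318510922654 F [-0.8   0.09 -3.28] [ 0.021 -0.035  0.007] gap 0.0267 yaw 98.44 tilt x [-0.0017 -0.0001]
[ 0.02  0.05 -0.02] [-0.06 -0.1  -0.01]
```

>>> {"name": "drive_tool", "arguments": {
  "plan": [
    [[0.05, 0, 0, 0, 0, 0, 0], [0.05, 0, 0, 0, 0, 0, 0], [0.05, 0, 0, 0, 0, 0, 0], [0, 0, 0, 0, 0, 0, 0], [0, 0, 0, 0, 0, 0, 0]]
  ]
}}

```text
clock: 9.13
tcp_pos: [0.6117, -0.1514, 0.0986]
orientation: [0.705, -0.052, 0.706, 0.052]
wrist_force: [-0.5, 0.3, -2.7]
finger_gap: 0.0269
```

>>> {"name": "drive_tool", "arguments": {
  "plan": [
    [[0.05, 0, 0, 0, 0, 0, 0], [0.05, 0, 0, 0, 0, 0, 0], [0, 0, 0, 0, 0, 0, 0], [0, 0, 0, 0, 0, 0, 0], [0, 0, 0, 0, 0, 0, 0]]
  ]
}}

```text
clock: 9.55
tcp_pos: [0.6118, -0.1515, 0.0977]
orientation: [0.705, -0.052, 0.706, 0.052]
wrist_force: [-0.7, -0.4, -4.2]
finger_gap: 0.027
```

>>> {"name": "drive_tool", "arguments": {
  "plan": [
    [[0.05, 0, 0, 0, 0, 0, 0], [0, 0, 0, 0, 0, 0, 0], [0.05, 0, 0, 0, 0, 0, 0], [0, 0, 0, 0, 0, 0, 0], [0, 0, 0, 0, 0, 0, 0]]
  ]
}}

```text
clock: 9.97
tcp_pos: [0.6121, -0.1518, 0.0974]
orientation: [0.705, -0.052, 0.705, 0.052]
wrist_force: [-1.0, -0.6, 2.8]
finger_gap: 0.0267
```

```bash
python3 s.py
```

```text
[ 0.6121 -0.1518  0.0974] 9.9667 0.0013586691322120712 F [-0.96 -0.62  2.82] [-0.118  0.205  0.044] gap 0.0267 yaw 98.43 tilt x [-0.0006 -0.0009]
```

Contact is at TCP z ≈ 0.0975 as predicted, and the arm's stiffness comes out near 9 N/mm. I'll roll in small steps, easing off where each tongue rises and pressing harder over its free half.

>>> {"name": "drive_tool", "arguments": {
  "plan": [
    [[0.05, 0, 0, 0, 0, 0, 0], [0, 0.1, 0, 0, 0, 0, 0], [-0.005, 0.11, 0, 0, 0, 0, 0], [-0.005, 0.11, 0, 0, 0, 0, 0], [-0.005, 0.11, 0, 0, 0, 0, 0]]
  ]
}}

```text
clock: 10.38
tcp_pos: [0.6117, -0.1477, 0.0975]
orientation: [0.705, -0.052, 0.705, 0.051]
wrist_force: [-1.2, -0.6, 4.6]
finger_gap: 0.0272
```

```bash
cat > t.py <<'E'
from h import *
st=env.get_state();P,Rm=pose(st); d=P[:2]-[.6110,-.150]; u=np.array([-.1495,.9888]); n=np.array([.9888,.1495])
print("s",round(d@u*1000,1),"lat",round(d@n*1000,1),"z",round(P[2]*1000,2),"F",np.round(st["wrist_force"],1),"contact",round(st["wrist_force"][2]+3.6,1),"M",np.round(st["ft_torque"],2),"x",np.round(Rm[:2,0],4),"yz",np.round(Rm[2,1],4),round(st["clock"],2))
E
python3 t.py
```

```text
s 2.2 lat 1.1 z 97.46 F [-1.2 -0.6  4.6] contact 8.2 M [-0.2   0.32  0.01] x [ 0.     -0.0014] yz -0.0013 10.38
```

>>> {"name": "drive_tool", "arguments": {
  "plan": [
    [[0, 0.11, 0, 0, 0, 0, 0], [0, 0.11, 0, 0, 0, 0, 0], [-0.005, 0.11, 0, 0, 0, 0, 0], [-0.005, 0.11, 0, 0, 0, 0, 0], [-0.005, 0.11, 0, 0, 0, 0, 0]]
  ]
}}

```text
clock: 10.8
tcp_pos: [0.6113, -0.143, 0.0981]
orientation: [0.705, -0.053, 0.705, 0.051]
wrist_force: [-1.5, -2.7, 7.9]
finger_gap: 0.027
```

```bash
python3 t.py
```

```text
s 6.9 lat 1.3 z 98.1 F [-1.5 -2.7  7.9] contact 11.5 M [-0.71  0.4   0.03] x [ 0.0008 -0.0029] yz -0.003 10.8
```

>>> {"name": "drive_tool", "arguments": {
  "plan": [
    [[-0.005, 0.11, 0, 0, 0, 0, 0], [-0.005, 0.11, 0, 0, 0, 0, 0], [-0.005, 0.11, 0, 0, 0, 0, 0], [-0.005, 0.11, 0, 0, 0, 0, 0], [-0.005, 0.11, 0, 0, 0, 0, 0]]
  ]
}}

```text
clock: 11.22
tcp_pos: [0.6107, -0.1379, 0.0989]
orientation: [0.706, -0.053, 0.705, 0.05]
wrist_force: [-1.8, -3.4, 9.3]
finger_gap: 0.0271
```

```bash
python3 t.py
```

```text
s 12.0 lat 1.5 z 98.92 F [-1.8 -3.4  9.3] contact 12.9 M [-0.89  0.58 -0.02] x [ 0.0015 -0.0038] yz -0.004 11.22
```

>>> {"name": "drive_tool", "arguments": {
  "plan": [
    [[0, 0.11, -0.01, 0, 0, 0, 0], [0, 0.11, 0, 0, 0, 0, 0], [0, 0.11, -0.01, 0, 0, 0, 0], [0, 0.11, 0, 0, 0, 0, 0], [0, 0.11, 0, 0, 0, 0, 0]]
  ]
}}

```text
clock: 11.63
tcp_pos: [0.6101, -0.1331, 0.0997]
orientation: [0.706, -0.053, 0.704, 0.05]
wrist_force: [-2.8, -3.9, 12.8]
finger_gap: 0.0271
```

```bash
python3 t.py
```

```text
s 16.9 lat 1.7 z 99.68 F [-2.8 -3.9 12.8] contact 16.4 M [-1.08  0.7   0.02] x [ 0.0027 -0.0049] yz -0.0052 11.63
```

>>> {"name": "drive_tool", "arguments": {
  "plan": [
    [[0, 0.11, -0.02, 0, 0, 0, 0], [0, 0.11, -0.02, 0, 0, 0, 0], [0, 0.11, -0.02, 0, 0, 0, 0], [0, 0.11, -0.02, 0, 0, 0, 0], [0, 0.11, -0.02, 0, 0, 0, 0]]
  ]
}}

```text
clock: 12.05
tcp_pos: [0.6092, -0.1282, 0.1005]
orientation: [0.707, -0.054, 0.704, 0.05]
wrist_force: [-2.0, -4.0, 15.9]
finger_gap: 0.027
```

```bash
python3 t.py; python3 s.py
```

```text
s 21.8 lat 1.4 z 100.54 F [-2.  -4.  15.9] contact 19.5 M [-1.25  0.51 -0.01] x [ 0.0046 -0.0058] yz -0.0064 12.05
[ 0.6092 -0.1282  0.1005] 12.05 0.01739866459408258 F [-2.01 -3.96 15.9 ] [-1.25   0.515 -0.014] gap 0.027 yaw 98.38 tilt x [ 0.0046 -0.0058]
```

>>> {"name": "drive_tool", "arguments": {
  "plan": [
    [[0, 0.11, -0.01, 0, 0, 0, 0], [0, 0.11, -0.01, 0, 0, 0, 0], [0, 0.11, -0.01, 0, 0, 0, 0], [0, 0.11, -0.01, 0, 0, 0, 0], [0, 0.11, -0.01, 0, 0, 0, 0]]
  ]
}}

```text
clock: 12.47
tcp_pos: [0.6079, -0.1223, 0.1003]
orientation: [0.707, -0.054, 0.704, 0.05]
wrist_force: [-0.7, -2.1, 12.6]
finger_gap: 0.0265
```

```bash
python3 t.py
```

```text
s 27.9 lat 1.0 z 100.34 F [-0.7 -2.1 12.6] contact 16.2 M [-0.8   0.39  0.06] x [ 0.0046 -0.0046] yz -0.0053 12.47
```

>>> {"name": "drive_tool", "arguments": {
  "plan": [
    [[0.03, 0.11, 0, 0, 0, 0, 0], [0.03, 0.11, 0, 0, 0, 0, 0], [0.03, 0.11, 0, 0, 0, 0, 0], [0.03, 0.11, 0, 0, 0, 0, 0], [0.02, 0.11, 0, 0, 0, 0, 0]]
  ]
}}

```text
clock: 12.88
tcp_pos: [0.6069, -0.1161, 0.0986]
orientation: [0.707, -0.053, 0.704, 0.051]
wrist_force: [-1.6, -1.4, 14.5]
finger_gap: 0.0272
```

```bash
python3 t.py
```

```text
s 34.2 lat 1.0 z 98.61 F [-1.6 -1.4 14.5] contact 18.1 M [-0.42  0.47  0.01] x [ 0.0041 -0.0032] yz -0.0037 12.88
```

>>> {"name": "drive_tool", "arguments": {
  "plan": [
    [[0.005, 0.11, 0, 0, 0, 0, 0], [0.005, 0.11, 0, 0, 0, 0, 0], [0, 0.11, 0, 0, 0, 0, 0], [0, 0.11, 0, 0, 0, 0, 0], [0, 0.11, 0, 0, 0, 0, 0]]
  ]
}}

```text
clock: 13.3
tcp_pos: [0.6061, -0.1107, 0.0988]
orientation: [0.707, -0.053, 0.704, 0.051]
wrist_force: [-1.4, -2.2, 14.5]
finger_gap: 0.0269
```

```bash
python3 t.py
```

```text
s 39.6 lat 1.0 z 98.77 F [-1.4 -2.2 14.5] contact 18.1 M [-0.37  0.52 -0.  ] x [ 0.0044 -0.0033] yz -0.0039 13.3
```

>>> {"name": "drive_tool", "arguments": {
  "plan": [
    [[0.02, 0.11, 0, 0, 0, 0, 0], [0.01, 0.11, 0, 0, 0, 0, 0], [0.01, 0.11, 0, 0, 0, 0, 0], [0, 0.11, 0, 0, 0, 0, 0], [0, 0.11, 0, 0, 0, 0, 0]]
  ]
}}

```text
clock: 13.72
tcp_pos: [0.6056, -0.1057, 0.0989]
orientation: [0.707, -0.054, 0.704, 0.05]
wrist_force: [-2.3, -1.9, 16.5]
finger_gap: 0.027
```

```bash
python3 t.py
```

```text
s 44.7 lat 1.3 z 98.9 F [-2.3 -1.9 16.5] contact 20.1 M [-0.82  0.61 -0.02] x [ 0.0051 -0.0044] yz -0.0051 13.72
```

>>> {"name": "drive_tool", "arguments": {
  "plan": [
    [[0, 0.11, -0.01, 0, 0, 0, 0], [0, 0.11, -0.01, 0, 0, 0, 0], [0, 0.11, -0.01, 0, 0, 0, 0], [-0.005, 0.11, -0.01, 0, 0, 0, 0], [-0.005, 0.11, -0.01, 0, 0, 0, 0]]
  ]
}}

```text
clock: 14.13
tcp_pos: [0.6047, -0.1005, 0.0994]
orientation: [0.707, -0.054, 0.703, 0.05]
wrist_force: [-1.7, -1.4, 18.7]
finger_gap: 0.0271
```

```bash
python3 t.py
```

```text
s 49.9 lat 1.2 z 99.43 F [-1.7 -1.4 18.7] contact 22.3 M [-0.62  0.58 -0.06] x [ 0.0061 -0.0046] yz -0.0054 14.13
```

>>> {"name": "drive_tool", "arguments": {
  "plan": [
    [[-0.02, 0.11, -0.01, 0, 0, 0, 0], [-0.02, 0.11, -0.01, 0, 0, 0, 0], [-0.02, 0.11, -0.01, 0, 0, 0, 0], [-0.02, 0.11, -0.01, 0, 0, 0, 0], [-0.01, 0.11, -0.01, 0, 0, 0, 0]]
  ]
}}

```text
clock: 14.55
tcp_pos: [0.6033, -0.0945, 0.0998]
orientation: [0.707, -0.053, 0.703, 0.051]
wrist_force: [-1.4, -1.2, 15.3]
finger_gap: 0.0269
```

```bash
python3 t.py
```

```text
s 56.0 lat 0.6 z 99.77 F [-1.4 -1.2 15.3] contact 18.9 M [-0.43  0.34 -0.01] x [ 0.0056 -0.0034] yz -0.0042 14.55
```

>>> {"name": "drive_tool", "arguments": {
  "plan": [
    [[-0.02, 0.11, 0, 0, 0, 0, 0], [-0.02, 0.11, 0, 0, 0, 0, 0], [-0.02, 0.11, 0, 0, 0, 0, 0], [-0.015, 0.11, 0, 0, 0, 0, 0], [-0.01, 0.11, 0, 0, 0, 0, 0]]
  ]
}}

```text
clock: 14.97
tcp_pos: [0.6024, -0.0899, 0.1002]
orientation: [0.707, -0.054, 0.703, 0.05]
wrist_force: [-0.7, -3.8, 13.6]
finger_gap: 0.0271
```

```bash
python3 t.py
```

```text
s 60.7 lat 0.5 z 100.24 F [-0.7 -3.8 13.6] contact 17.2 M [-1.17  0.2  -0.03] x [ 0.0053 -0.0049] yz -0.0056 14.97
```

>>> {"name": "drive_tool", "arguments": {
  "plan": [
    [[-0.01, 0.11, 0, 0, 0, 0, 0], [-0.01, 0.11, 0, 0, 0, 0, 0], [-0.01, 0.11, 0, 0, 0, 0, 0], [-0.01, 0.11, 0, 0, 0, 0, 0], [-0.01, 0.11, 0, 0, 0, 0, 0]]
  ]
}}

```text
clock: 15.38
tcp_pos: [0.6019, -0.0848, 0.1012]
orientation: [0.707, -0.054, 0.703, 0.05]
wrist_force: [-1.0, -4.7, 15.8]
finger_gap: 0.027
```

```bash
python3 t.py
```

```text
s 65.8 lat 0.7 z 101.19 F [-1.  -4.7 15.8] contact 19.4 M [-1.27  0.33 -0.04] x [ 0.0059 -0.0056] yz -0.0064 15.38
```

>>> {"name": "drive_tool", "arguments": {
  "plan": [
    [[-0.01, 0.11, 0, 0, 0, 0, 0], [-0.01, 0.11, 0, 0, 0, 0, 0], [-0.01, 0.11, 0, 0, 0, 0, 0], [-0.005, 0.11, 0, 0, 0, 0, 0], [-0.005, 0.11, 0, 0, 0, 0, 0]]
  ]
}}

```text
clock: 15.8
tcp_pos: [0.6013, -0.0797, 0.1021]
orientation: [0.707, -0.054, 0.703, 0.049]
wrist_force: [-2.8, -5.1, 18.8]
finger_gap: 0.0269
```

```bash
python3 t.py
```

```text
s 70.9 lat 0.9 z 102.13 F [-2.8 -5.1 18.8] contact 22.4 M [-1.51  0.48  0.02] x [ 0.0066 -0.0064] yz -0.0073 15.8
```

>>> {"name": "drive_tool", "arguments": {
  "plan": [
    [[-0.01, 0.11, -0.01, 0, 0, 0, 0], [-0.01, 0.11, -0.01, 0, 0, 0, 0], [-0.01, 0.11, -0.01, 0, 0, 0, 0], [-0.01, 0.11, -0.01, 0, 0, 0, 0], [-0.01, 0.11, -0.01, 0, 0, 0, 0]]
  ]
}}

```text
clock: 16.22
tcp_pos: [0.6003, -0.0744, 0.1029]
orientation: [0.708, -0.054, 0.703, 0.049]
wrist_force: [-1.6, -5.0, 17.1]
finger_gap: 0.0273
```

```bash
python3 t.py
```

```text
s 76.4 lat 0.7 z 102.87 F [-1.6 -5.  17.1] contact 20.7 M [-1.35  0.37 -0.02] x [ 0.0073 -0.0063] yz -0.0073 16.22
```

>>> {"name": "drive_tool", "arguments": {
  "plan": [
    [[0, 0.11, 0, 0, 0.1, 0, 0], [0, 0.11, 0, 0, 0.1, 0, 0], [0, 0.11, 0, 0, 0.1, 0, 0], [0, 0.11, 0, 0, 0, 0, 0], [0.01, 0.11, 0, 0, 0, 0, 0]]
  ]
}}

```text
clock: 16.63
tcp_pos: [0.5989, -0.0675, 0.1017]
orientation: [0.705, -0.053, 0.705, 0.05]
wrist_force: [-0.9, -2.5, 13.0]
finger_gap: 0.0273
```

```bash
python3 t.py
```

```text
s 83.4 lat 0.3 z 101.68 F [-0.9 -2.5 13. ] contact 16.6 M [-0.6   0.13  0.01] x [ 0.0005 -0.0041] yz -0.0042 16.63
```

>>> {"name": "drive_tool", "arguments": {
  "plan": [
    [[0.03, 0.11, 0, 0, 0, 0, 0], [0.03, 0.11, 0, 0, 0, 0, 0], [0.03, 0.11, 0, 0, 0, 0, 0], [0.02, 0.11, 0, 0, 0, 0, 0], [0.02, 0.11, 0, 0, 0, 0, 0]]
  ]
}}

```text
clock: 17.05
tcp_pos: [0.5983, -0.0619, 0.1009]
orientation: [0.706, -0.053, 0.705, 0.05]
wrist_force: [-1.6, -1.2, 19.4]
finger_gap: 0.0271
```

```bash
python3 t.py
```

```text
s 89.0 lat 0.6 z 100.92 F [-1.6 -1.2 19.4] contact 23.0 M [-0.53  0.45 -0.03] x [ 0.0013 -0.004 ] yz -0.0041 17.05
```

Tongue 2 is down at 23 N. Continuing level with the slope.

>>> {"name": "drive_tool", "arguments": {
  "plan": [
    [[-0.005, 0.11, 0, 0, 0, 0, 0], [-0.005, 0.11, 0, 0, 0, 0, 0], [-0.005, 0.11, 0, 0, 0, 0, 0], [-0.005, 0.11, 0, 0, 0, 0, 0], [-0.005, 0.11, 0, 0, 0, 0, 0]]
  ]
}}

```text
clock: 17.47
tcp_pos: [0.5974, -0.0564, 0.1012]
orientation: [0.706, -0.053, 0.705, 0.051]
wrist_force: [-1.3, -0.9, 16.9]
finger_gap: 0.0268
```

```bash
python3 t.py
```

```text
s 94.6 lat 0.6 z 101.15 F [-1.3 -0.9 16.9] contact 20.5 M [-0.5   0.41  0.02] x [ 0.0012 -0.0039] yz -0.004 17.47
```

>>> {"name": "drive_tool", "arguments": {
  "plan": [
    [[0, 0.11, 0, 0, 0, 0, 0], [0, 0.11, 0, 0, 0, 0, 0], [0, 0.11, 0, 0, 0, 0, 0], [-0.005, 0.11, 0, 0, 0, 0, 0], [-0.005, 0.11, 0, 0, 0, 0, 0]]
  ]
}}

```text
clock: 17.88
tcp_pos: [0.5967, -0.0513, 0.1013]
orientation: [0.706, -0.054, 0.705, 0.05]
wrist_force: [-1.1, -2.2, 17.9]
finger_gap: 0.0272
```

```bash
python3 t.py
```

```text
s 99.7 lat 0.6 z 101.35 F [-1.1 -2.2 17.9] contact 21.5 M [-0.92  0.36 -0.03] x [ 0.0013 -0.0047] yz -0.0048 17.88
```

>>> {"name": "drive_tool", "arguments": {
  "plan": [
    [[0, 0.11, 0, 0, 0, 0, 0], [0, 0.11, 0, 0, 0, 0, 0], [-0.005, 0.11, 0, 0, 0, 0, 0], [-0.005, 0.11, 0, 0, 0, 0, 0], [-0.01, 0.11, 0, 0, 0, 0, 0]]
  ]
}}

```text
clock: 18.3
tcp_pos: [0.5961, -0.046, 0.1019]
orientation: [0.706, -0.053, 0.705, 0.05]
wrist_force: [-2.0, -1.3, 19.7]
finger_gap: 0.0267
```

```bash
python3 t.py
```

```text
s 105.1 lat 0.8 z 101.92 F [-2.  -1.3 19.7] contact 23.3 M [-0.61  0.52  0.02] x [ 0.0018 -0.0047] yz -0.0049 18.3
```

>>> {"name": "drive_tool", "arguments": {
  "plan": [
    [[-0.02, 0.11, 0, 0, 0, 0, 0], [-0.02, 0.11, -0.01, 0, 0, 0, 0], [-0.02, 0.11, 0, 0, 0, 0, 0], [-0.02, 0.11, -0.01, 0, 0, 0, 0], [-0.02, 0.11, 0, 0, 0, 0, 0]]
  ]
}}

```text
clock: 18.72
tcp_pos: [0.5947, -0.04, 0.1023]
orientation: [0.705, -0.053, 0.705, 0.051]
wrist_force: [-1.3, -1.5, 15.4]
finger_gap: 0.027
```

```bash
python3 t.py
```

```text
s 111.2 lat 0.3 z 102.27 F [-1.3 -1.5 15.4] contact 19.0 M [-0.45  0.3   0.03] x [ 0.0009 -0.0036] yz -0.0037 18.72
```

>>> {"name": "drive_tool", "arguments": {
  "plan": [
    [[-0.02, 0.11, 0, 0, 0, 0, 0], [-0.02, 0.11, 0, 0, 0, 0, 0], [-0.02, 0.11, 0, 0, 0, 0, 0], [-0.02, 0.11, 0, 0, 0, 0, 0], [-0.02, 0.11, 0, 0, 0, 0, 0]]
  ]
}}

```text
clock: 19.13
tcp_pos: [0.5939, -0.0352, 0.1028]
orientation: [0.705, -0.054, 0.705, 0.05]
wrist_force: [-0.6, -4.7, 13.6]
finger_gap: 0.0268
```

```bash
python3 t.py
```

```text
s 116.0 lat 0.2 z 102.82 F [-0.6 -4.7 13.6] contact 17.2 M [-1.09  0.17 -0.04] x [ 0.0005 -0.005 ] yz -0.005 19.13
```

>>> {"name": "drive_tool", "arguments": {
  "plan": [
    [[-0.015, 0.11, 0.01, 0, 0, 0, 0], [-0.01, 0.11, 0, 0, 0, 0, 0], [-0.01, 0.11, 0.01, 0, 0, 0, 0], [-0.01, 0.11, 0, 0, 0, 0, 0], [-0.01, 0.11, 0.01, 0, 0, 0, 0]]
  ]
}}

```text
clock: 19.55
tcp_pos: [0.5934, -0.0301, 0.1037]
orientation: [0.705, -0.054, 0.705, 0.05]
wrist_force: [-0.4, -4.0, 15.6]
finger_gap: 0.0271
```

```bash
python3 t.py
```

```text
s 121.2 lat 0.6 z 103.71 F [-0.4 -4.  15.6] contact 19.2 M [-1.29  0.38  0.  ] x [ 0.0008 -0.0056] yz -0.0057 19.55
```

>>> {"name": "drive_tool", "arguments": {
  "plan": [
    [[-0.01, 0.11, 0, 0, 0, 0, 0], [-0.01, 0.11, 0, 0, 0, 0, 0], [-0.01, 0.11, 0, 0, 0, 0, 0], [-0.01, 0.11, 0, 0, 0, 0, 0], [-0.01, 0.11, 0, 0, 0, 0, 0]]
  ]
}}

```text
clock: 19.97
tcp_pos: [0.5928, -0.0249, 0.1046]
orientation: [0.706, -0.054, 0.705, 0.049]
wrist_force: [-1.0, -5.1, 17.4]
finger_gap: 0.0272
```

```bash
python3 t.py
```

```text
s 126.4 lat 0.7 z 104.64 F [-1.  -5.1 17.4] contact 21.0 M [-1.46  0.52 -0.02] x [ 0.0013 -0.0061] yz -0.0063 19.97
```

>>> {"name": "drive_tool", "arguments": {
  "plan": [
    [[-0.01, 0.11, 0, 0, 0, 0, 0], [-0.01, 0.11, 0, 0, 0, 0, 0], [-0.005, 0.11, -0.01, 0, 0, 0, 0], [-0.005, 0.11, 0, 0, 0, 0, 0], [-0.005, 0.11, 0, 0, 0, 0, 0]]
  ]
}}

```text
clock: 20.38
tcp_pos: [0.5919, -0.0194, 0.1051]
orientation: [0.706, -0.054, 0.705, 0.05]
wrist_force: [-1.3, -3.8, 17.8]
finger_gap: 0.0268
```

```bash
python3 t.py
```

```text
s 132.0 lat 0.7 z 105.1 F [-1.3 -3.8 17.8] contact 21.4 M [-1.23  0.5  -0.03] x [ 0.0015 -0.0057] yz -0.0059 20.38
```

>>> {"name": "drive_tool", "arguments": {
  "plan": [
    [[0.01, 0.11, 0, 0, 0, 0, 0], [0.02, 0.11, 0, 0, 0, 0, 0], [0.02, 0.11, 0, 0, 0, 0, 0], [0.03, 0.11, 0, 0, 0, 0, 0], [0.03, 0.11, 0, 0, 0, 0, 0]]
  ]
}}

```text
clock: 20.8
tcp_pos: [0.5906, -0.0126, 0.1033]
orientation: [0.705, -0.053, 0.705, 0.051]
wrist_force: [-2.0, -1.3, 19.1]
finger_gap: 0.0266
```

```bash
python3 t.py
```

```text
s 138.9 lat 0.4 z 103.34 F [-2.  -1.3 19.1] contact 22.7 M [-0.52  0.47  0.08] x [ 0.0004 -0.0032] yz -0.0032 20.8
```

Tongue 3 is down. Holding ~21 N to its tip.

>>> {"name": "drive_tool", "arguments": {
  "plan": [
    [[0, 0.11, 0, 0, 0, 0, 0], [-0.005, 0.11, 0, 0, 0, 0, 0], [-0.005, 0.11, 0, 0, 0, 0, 0], [-0.005, 0.11, 0, 0, 0, 0, 0], [-0.005, 0.11, 0, 0, 0, 0, 0]]
  ]
}}

```text
clock: 21.22
tcp_pos: [0.5898, -0.0071, 0.1036]
orientation: [0.705, -0.053, 0.705, 0.051]
wrist_force: [-1.2, -1.7, 16.1]
finger_gap: 0.0269
```

```bash
python3 t.py
```

```text
s 144.5 lat 0.4 z 103.56 F [-1.2 -1.7 16.1] contact 19.7 M [-0.46  0.48 -0.  ] x [ 0.0003 -0.0031] yz -0.0031 21.22
```

>>> {"name": "drive_tool", "arguments": {
  "plan": [
    [[0.005, 0.11, 0, 0, 0, 0, 0], [0.005, 0.11, 0, 0, 0, 0, 0], [0, 0.11, 0, 0, 0, 0, 0], [0, 0.11, 0, 0, 0, 0, 0], [0, 0.11, 0, 0, 0, 0, 0]]
  ]
}}

```text
clock: 21.63
tcp_pos: [0.589, -0.0017, 0.1037]
orientation: [0.705, -0.053, 0.705, 0.051]
wrist_force: [-2.2, -2.3, 16.8]
finger_gap: 0.0269
```

```bash
python3 t.py
```

```text
s 150.0 lat 0.5 z 103.67 F [-2.2 -2.3 16.8] contact 20.4 M [-0.47  0.59 -0.02] x [ 0.0006 -0.0031] yz -0.0032 21.63
```

>>> {"name": "drive_tool", "arguments": {
  "plan": [
    [[0.005, 0.11, 0, 0, 0, 0, 0], [0, 0.11, 0, 0, 0, 0, 0], [0, 0.11, 0, 0, 0, 0, 0], [0, 0.11, 0, 0, 0, 0, 0], [-0.005, 0.11, 0, 0, 0, 0, 0]]
  ]
}}

```text
clock: 22.05
tcp_pos: [0.5884, 0.0033, 0.1039]
orientation: [0.705, -0.053, 0.705, 0.05]
wrist_force: [-2.8, -4.0, 17.9]
finger_gap: 0.0271
```

```bash
python3 t.py
```

```text
s 154.9 lat 0.5 z 103.89 F [-2.8 -4.  17.9] contact 21.5 M [-1.02  0.56 -0.05] x [ 0.0009 -0.0043] yz -0.0043 22.05
```

>>> {"name": "drive_tool", "arguments": {
  "plan": [
    [[0, 0.11, -0.01, 0, 0, 0, 0], [0, 0.11, 0, 0, 0, 0, 0], [-0.005, 0.11, -0.01, 0, 0, 0, 0], [-0.005, 0.11, 0, 0, 0, 0, 0], [-0.01, 0.11, 0, 0, 0, 0, 0]]
  ]
}}

```text
clock: 22.47
tcp_pos: [0.5876, 0.0089, 0.1044]
orientation: [0.706, -0.053, 0.705, 0.05]
wrist_force: [-2.2, -2.0, 19.5]
finger_gap: 0.027
```

```bash
python3 t.py
```

```text
s 160.6 lat 0.6 z 104.43 F [-2.2 -2.  19.5] contact 23.1 M [-0.59  0.69  0.02] x [ 0.0014 -0.0037] yz -0.0038 22.47
```

>>> {"name": "drive_tool", "arguments": {
  "plan": [
    [[-0.02, 0.11, -0.01, 0, 0, 0, 0], [-0.02, 0.11, 0, 0, 0, 0, 0], [-0.02, 0.11, -0.01, 0, 0, 0, 0], [-0.02, 0.11, 0, 0, 0, 0, 0], [-0.02, 0.11, 0, 0, 0, 0, 0]]
  ]
}}

```text
clock: 22.88
tcp_pos: [0.5863, 0.0147, 0.1048]
orientation: [0.705, -0.053, 0.705, 0.051]
wrist_force: [-2.0, -1.8, 16.0]
finger_gap: 0.027
```

```bash
python3 t.py
```

```text
s 166.5 lat 0.2 z 104.79 F [-2.  -1.8 16. ] contact 19.6 M [-0.51  0.42  0.02] x [ 0.0006 -0.0029] yz -0.0029 22.88
```

>>> {"name": "drive_tool", "arguments": {
  "plan": [
    [[-0.02, 0.11, 0, 0, 0, 0, 0], [-0.02, 0.11, 0, 0, 0, 0, 0], [-0.02, 0.11, 0, 0, 0, 0, 0], [-0.02, 0.11, 0, 0, 0, 0, 0], [-0.02, 0.11, 0, 0, 0, 0, 0]]
  ]
}}

```text
clock: 23.3
tcp_pos: [0.5855, 0.0192, 0.1054]
orientation: [0.705, -0.053, 0.705, 0.05]
wrist_force: [-0.8, -4.6, 14.2]
finger_gap: 0.0268
```

```bash
python3 t.py
```

```text
s 171.1 lat 0.1 z 105.38 F [-0.8 -4.6 14.2] contact 17.8 M [-1.27  0.27 -0.02] x [ 0.0003 -0.0048] yz -0.0048 23.3
```

>>> {"name": "drive_tool", "arguments": {
  "plan": [
    [[-0.015, 0.11, 0.01, 0, 0, 0, 0], [-0.01, 0.11, 0, 0, 0, 0, 0], [-0.01, 0.11, 0.01, 0, 0, 0, 0], [-0.01, 0.11, 0, 0, 0, 0, 0], [-0.01, 0.11, 0, 0, 0, 0, 0]]
  ]
}}

```text
clock: 23.72
tcp_pos: [0.5851, 0.0243, 0.1064]
orientation: [0.705, -0.054, 0.705, 0.05]
wrist_force: [-1.4, -5.4, 17.4]
finger_gap: 0.027
```

```bash
python3 t.py
```

```text
s 176.2 lat 0.4 z 106.4 F [-1.4 -5.4 17.4] contact 21.0 M [-1.5   0.46 -0.07] x [ 0.0008 -0.0054] yz -0.0055 23.72
```

>>> {"name": "drive_tool", "arguments": {
  "plan": [
    [[-0.015, 0.11, 0, 0, 0, 0, 0], [-0.015, 0.11, 0, 0, 0, 0, 0], [-0.01, 0.11, 0, 0, 0, 0, 0], [-0.01, 0.11, 0, 0, 0, 0, 0], [-0.01, 0.11, 0, 0, 0, 0, 0]]
  ]
}}

```text
clock: 24.13
tcp_pos: [0.5844, 0.0295, 0.1074]
orientation: [0.706, -0.054, 0.705, 0.049]
wrist_force: [-2.3, -5.4, 18.9]
finger_gap: 0.0275
```

```bash
python3 t.py
```

```text
s 181.5 lat 0.6 z 107.42 F [-2.3 -5.4 18.9] contact 22.5 M [-1.66  0.55 -0.01] x [ 0.0014 -0.0059] yz -0.006 24.13
```

>>> {"name": "drive_tool", "arguments": {
  "plan": [
    [[-0.01, 0.11, -0.01, 0, 0, 0, 0], [-0.01, 0.11, 0, 0, 0, 0, 0], [-0.005, 0.11, -0.01, 0, 0, 0, 0], [-0.005, 0.11, 0, 0, 0, 0, 0], [0, 0.11, 0, 0, 0, 0, 0]]
  ]
}}

```text
clock: 24.55
tcp_pos: [0.5832, 0.0355, 0.1075]
orientation: [0.705, -0.053, 0.705, 0.05]
wrist_force: [-1.6, -4.5, 17.0]
finger_gap: 0.0271
```

```bash
python3 t.py
```

```text
s 187.5 lat 0.3 z 107.49 F [-1.6 -4.5 17. ] contact 20.6 M [-1.13  0.51 -0.03] x [ 0.001  -0.0046] yz -0.0047 24.55
```

>>> {"name": "drive_tool", "arguments": {
  "plan": [
    [[0.02, 0.11, 0, 0, 0, 0, 0], [0.02, 0.11, 0, 0, 0, 0, 0], [0.03, 0.11, 0, 0, 0, 0, 0], [0.03, 0.11, 0, 0, 0, 0, 0], [0.03, 0.11, 0, 0, 0, 0, 0]]
  ]
}}

```text
clock: 24.97
tcp_pos: [0.5822, 0.042, 0.1059]
orientation: [0.705, -0.053, 0.705, 0.051]
wrist_force: [-2.5, -1.5, 18.6]
finger_gap: 0.0269
```

```bash
python3 t.py
```

```text
s 194.2 lat 0.2 z 105.86 F [-2.5 -1.5 18.6] contact 22.2 M [-0.55  0.55  0.01] x [ 0.0004 -0.0025] yz -0.0025 24.97
```

>>> {"name": "drive_tool", "arguments": {
  "plan": [
    [[0, 0.11, 0, 0, 0, 0, 0], [-0.005, 0.11, 0, 0, 0, 0, 0], [-0.005, 0.11, 0, 0, 0, 0, 0], [0, 0.11, 0, 0, 0, 0, 0], [0, 0.11, 0, 0, 0, 0, 0]]
  ]
}}

```text
clock: 25.38
tcp_pos: [0.5813, 0.0475, 0.106]
orientation: [0.705, -0.053, 0.705, 0.051]
wrist_force: [-2.3, -1.3, 18.0]
finger_gap: 0.0271
```

```bash
python3 t.py
```

```text
s 199.7 lat 0.2 z 106.04 F [-2.3 -1.3 18. ] contact 21.6 M [-0.46  0.57 -0.04] x [ 0.0004 -0.0024] yz -0.0024 25.38
```

>>> {"name": "drive_tool", "arguments": {
  "plan": [
    [[0, 0.11, 0, 0, 0, 0, 0], [0, 0.11, 0, 0, 0, 0, 0], [-0.005, 0.11, 0, 0, 0, 0, 0], [0, 0.11, 0, 0, 0, 0, 0], [0, 0.11, 0, 0, 0, 0, 0]]
  ]
}}

```text
clock: 25.8
tcp_pos: [0.5805, 0.053, 0.1061]
orientation: [0.705, -0.053, 0.705, 0.051]
wrist_force: [-1.8, -1.5, 17.5]
finger_gap: 0.027
```

```bash
python3 t.py
```

```text
s 205.3 lat 0.2 z 106.15 F [-1.8 -1.5 17.5] contact 21.1 M [-0.53  0.52  0.05] x [ 0.0005 -0.0023] yz -0.0023 25.8
```

>>> {"name": "drive_tool", "arguments": {
  "plan": [
    [[0, 0.11, 0, 0, 0, 0, 0], [0, 0.11, 0, 0, 0, 0, 0], [0, 0.11, 0, 0, 0, 0, 0], [-0.005, 0.11, 0, 0, 0, 0, 0], [-0.005, 0.11, 0, 0, 0, 0, 0]]
  ]
}}

```text
clock: 26.22
tcp_pos: [0.5798, 0.0578, 0.1064]
orientation: [0.705, -0.053, 0.705, 0.05]
wrist_force: [-1.8, -4.2, 19.8]
finger_gap: 0.0272
```

```bash
python3 t.py
```

```text
s 210.2 lat 0.3 z 106.41 F [-1.8 -4.2 19.8] contact 23.4 M [-1.1   0.61  0.05] x [ 0.0007 -0.0037] yz -0.0037 26.22
```

>>> {"name": "drive_tool", "arguments": {
  "plan": [
    [[-0.005, 0.11, 0, 0, 0, 0, 0], [-0.005, 0.11, 0, 0, 0, 0, 0], [-0.01, 0.11, 0, 0, 0, 0, 0], [-0.01, 0.11, 0, 0, 0, 0, 0], [-0.01, 0.11, 0, 0, 0, 0, 0]]
  ]
}}

```text
clock: 26.63
tcp_pos: [0.579, 0.0637, 0.107]
orientation: [0.705, -0.053, 0.705, 0.051]
wrist_force: [-2.6, -2.4, 20.1]
finger_gap: 0.0267
```

```bash
python3 t.py
```

```text
s 216.1 lat 0.3 z 107.0 F [-2.6 -2.4 20.1] contact 23.7 M [-0.58  0.72 -0.05] x [ 0.0008 -0.0025] yz -0.0026 26.63
```

>>> {"name": "drive_tool", "arguments": {
  "plan": [
    [[-0.02, 0.11, 0, 0, 0, 0, 0], [-0.02, 0.11, -0.01, 0, 0, 0, 0], [-0.02, 0.11, 0, 0, 0, 0, 0], [-0.02, 0.11, 0, 0, 0, 0, 0], [-0.02, 0.11, 0, 0, 0, 0, 0]]
  ]
}}

```text
clock: 27.05
tcp_pos: [0.5778, 0.0694, 0.1074]
orientation: [0.705, -0.053, 0.705, 0.051]
wrist_force: [-1.5, -1.8, 16.7]
finger_gap: 0.027
```

```bash
python3 t.py
```

```text
s 221.9 lat -0.1 z 107.36 F [-1.5 -1.8 16.7] contact 20.3 M [-0.54  0.49  0.04] x [-0.0001 -0.002 ] yz -0.002 27.05
```

>>> {"name": "drive_tool", "arguments": {
  "plan": [
    [[-0.02, 0.11, 0.01, 0, 0, 0, 0], [-0.02, 0.11, 0, 0, 0, 0, 0], [-0.02, 0.11, 0.01, 0, 0, 0, 0], [-0.02, 0.11, 0, 0, 0, 0, 0], [-0.02, 0.11, 0.01, 0, 0, 0, 0]]
  ]
}}

```text
clock: 27.47
tcp_pos: [0.5772, 0.0739, 0.108]
orientation: [0.705, -0.053, 0.706, 0.05]
wrist_force: [-1.8, -5.0, 15.3]
finger_gap: 0.027
```

```bash
python3 t.py
```

```text
s 226.5 lat 0.0 z 107.96 F [-1.8 -5.  15.3] contact 18.9 M [-1.35  0.43  0.04] x [-0.0006 -0.0041] yz -0.0039 27.47
```

>>> {"name": "drive_tool", "arguments": {
  "plan": [
    [[-0.015, 0.11, 0.01, 0, 0, 0, 0], [-0.015, 0.11, 0, 0, 0, 0, 0], [-0.015, 0.11, 0.01, 0, 0, 0, 0], [-0.015, 0.11, 0, 0, 0, 0, 0], [-0.015, 0.11, 0, 0, 0, 0, 0]]
  ]
}}

```text
clock: 27.88
tcp_pos: [0.5766, 0.0792, 0.109]
orientation: [0.705, -0.053, 0.705, 0.05]
wrist_force: [-1.7, -4.2, 17.0]
finger_gap: 0.0273
```

```bash
python3 t.py
```

```text
s 231.8 lat 0.3 z 109.0 F [-1.7 -4.2 17. ] contact 20.6 M [-1.47  0.59 -0.01] x [-0.0003 -0.0044] yz -0.0043 27.88
```

>>> {"name": "drive_tool", "arguments": {
  "plan": [
    [[-0.01, 0.11, 0, 0, 0, 0, 0], [-0.01, 0.11, 0, 0, 0, 0, 0], [-0.01, 0.11, 0, 0, 0, 0, 0], [-0.01, 0.11, 0, 0, 0, 0, 0], [-0.01, 0.11, 0, 0, 0, 0, 0]]
  ]
}}

```text
clock: 28.3
tcp_pos: [0.576, 0.0844, 0.11]
orientation: [0.705, -0.053, 0.705, 0.05]
wrist_force: [-2.2, -5.6, 18.6]
finger_gap: 0.0271
```

```bash
python3 t.py
```

```text
s 237.0 lat 0.5 z 109.98 F [-2.2 -5.6 18.6] contact 22.2 M [-1.67  0.7  -0.02] x [ 0.0003 -0.0048] yz -0.0048 28.3
```

>>> {"name": "drive_tool", "arguments": {
  "plan": [
    [[-0.01, 0.11, 0, 0, 0, 0, 0], [-0.01, 0.11, -0.01, 0, 0, 0, 0], [-0.005, 0.11, 0, 0, 0, 0, 0], [-0.005, 0.11, 0, 0, 0, 0, 0], [0, 0.11, 0, 0, 0, 0, 0]]
  ]
}}

```text
clock: 28.72
tcp_pos: [0.5749, 0.0904, 0.11]
orientation: [0.705, -0.053, 0.705, 0.05]
wrist_force: [-3.3, -3.2, 16.4]
finger_gap: 0.027
```

```bash
python3 t.py
```

```text
s 243.1 lat 0.2 z 110.01 F [-3.3 -3.2 16.4] contact 20.0 M [-1.13  0.66 -0.04] x [-0.0002 -0.0036] yz -0.0035 28.72
```

>>> {"name": "drive_tool", "arguments": {
  "plan": [
    [[0.02, 0.11, 0, 0, 0, 0, 0], [0.02, 0.11, 0, 0, 0, 0, 0], [0.03, 0.11, 0, 0, 0, 0, 0], [0.03, 0.11, 0, 0, 0, 0, 0], [0.03, 0.11, 0, 0, 0, 0, 0]]
  ]
}}

```text
clock: 29.13
tcp_pos: [0.5739, 0.0968, 0.1084]
orientation: [0.705, -0.052, 0.705, 0.051]
wrist_force: [-1.2, -2.3, 17.6]
finger_gap: 0.0272
```

```bash
python3 t.py
```

```text
s 249.6 lat 0.2 z 108.4 F [-1.2 -2.3 17.6] contact 21.2 M [-0.57  0.74 -0.01] x [-0.0007 -0.0017] yz -0.0016 29.13
```

>>> {"name": "drive_tool", "arguments": {
  "plan": [
    [[0.005, 0.11, 0, 0, 0, 0, 0], [0, 0.11, 0, 0, 0, 0, 0], [0, 0.11, 0, 0, 0, 0, 0], [0, 0.11, 0, 0, 0, 0, 0], [0, 0.11, 0, 0, 0, 0, 0]]
  ]
}}

```text
clock: 29.55
tcp_pos: [0.573, 0.1023, 0.1086]
orientation: [0.705, -0.052, 0.705, 0.051]
wrist_force: [-2.4, -2.1, 18.2]
finger_gap: 0.0272
```

```bash
python3 t.py
```

```text
s 255.1 lat 0.2 z 108.57 F [-2.4 -2.1 18.2] contact 21.8 M [-0.56  0.71 -0.01] x [-0.0006 -0.0016] yz -0.0015 29.55
```

>>> {"name": "drive_tool", "arguments": {
  "plan": [
    [[0, 0.11, 0, 0, 0, 0, 0], [0, 0.11, 0, 0, 0, 0, 0], [-0.005, 0.11, 0, 0, 0, 0, 0], [0, 0.11, 0, 0, 0, 0, 0], [0, 0.11, 0, 0, 0, 0, 0]]
  ]
}}

```text
clock: 29.97
tcp_pos: [0.5722, 0.1078, 0.1087]
orientation: [0.705, -0.052, 0.705, 0.051]
wrist_force: [-3.3, -1.5, 18.6]
finger_gap: 0.0267
```

```bash
python3 t.py
```

```text
s 260.7 lat 0.2 z 108.71 F [-3.3 -1.5 18.6] contact 22.2 M [-0.6   0.81 -0.02] x [-0.0005 -0.0015] yz -0.0014 29.97
```

>>> {"name": "drive_tool", "arguments": {
  "plan": [
    [[0, 0.11, -0.01, 0, 0, 0, 0], [0, 0.11, 0, 0, 0, 0, 0], [-0.005, 0.11, -0.01, 0, 0, 0, 0], [0, 0.11, 0, 0, 0, 0, 0], [0, 0.11, 0, 0, 0, 0, 0]]
  ]
}}

```text
clock: 30.38
tcp_pos: [0.5712, 0.1135, 0.1088]
orientation: [0.705, -0.052, 0.705, 0.052]
wrist_force: [-3.9, -1.2, 17.4]
finger_gap: 0.0273
```

```bash
python3 t.py
```

```text
s 266.4 lat 0.1 z 108.77 F [-3.9 -1.2 17.4] contact 21.0 M [-0.16  0.77  0.01] x [-0.0005 -0.0009] yz -0.0008 30.38
```

>>> {"name": "drive_tool", "arguments": {
  "plan": [
    [[0, 0.11, 0, 0, 0, 0, 0], [0, 0.11, 0, 0, 0, 0, 0], [0, 0.11, 0, 0, 0, 0, 0], [0, 0.11, 0, 0, 0, 0, 0], [0, 0, 0, 0, 0, 0, 0]]
  ]
}}

```text
clock: 30.8
tcp_pos: [0.5696, 0.12, 0.1074]
orientation: [0.704, -0.051, 0.706, 0.054]
wrist_force: [-1.8, 4.8, 11.5]
finger_gap: 0.0269
```

```bash
python3 t.py
```

```text
s 273.2 lat -0.6 z 107.43 F [-1.8  4.8 11.5] contact 15.1 M [ 1.29  0.56 -0.07] x [-0.0029  0.0035] yz 0.0039 30.8
```

The wheel rolled off the last tip onto the leaf. Lifting off.

>>> {"name": "drive_tool", "arguments": {
  "plan": [
    [[-0.5, 0, 0, 0, 0, 0, 0], [-1, 0, 0, 0, 0, 0, 0], [-2, 0, 0, 0, 0, 0, 0], [-3, 0, 0, 0, 0, 0, 0], [-2, 0, 0, 0, 0, 0, 0]]
  ]
}}

```text
clock: 31.22
tcp_pos: [0.5687, 0.1177, 0.1915]
orientation: [0.703, -0.052, 0.708, 0.052]
wrist_force: [0.5, 0.2, -3.0]
finger_gap: 0.0266
```

>>> {"name": "drive_tool", "arguments": {
  "plan": [
    [[0, 0, -2, 0, 0, 0, 0], [0, 0, -2, 0, 0, 0, 0], [0, 0, -1, 0, 0, 0, 0], [0, 0, 0, 0, 0, 0, 0], [0, 0, 0, 0, 0, 0, 0]]
  ]
}}

```text
clock: 31.63
tcp_pos: [0.5192, 0.1104, 0.1904]
orientation: [0.703, -0.052, 0.708, 0.052]
wrist_force: [0.2, 0.0, -3.1]
finger_gap: 0.0273
```

```bash
python3 - <<'E'
from h import *
im=env.read_camera("scene"); cv2.imwrite("pics/s7.png",cv2.resize(im[130:265,130:300,::-1],(756,600),interpolation=cv2.INTER_CUBIC))
im=env.read_camera("wrist"); cv2.imwrite("pics/w7.png",im[:,:,::-1])
E
python3 s.py .572 .298 .193 1.5 20
```

```text
[0.5201 0.1104 0.1902] 31.7333 0.008188664483615465 F [-0.13  0.57 -3.93] [-0.042 -0.04  -0.007] gap 0.0273 yaw 98.43 tilt x [-0.0066 -0.001 ]
[-0.33 17.79  7.88] [96.93 -0.28  0.32]
[-0.02  0.89  0.39] [ 4.85 -0.01  0.02]
[-0.02  0.92  0.32] [ 4.85 -0.01  0.02]
[-0.02  0.94  0.24] [ 4.85 -0.01  0.02]
[-0.02  0.96  0.16] [ 4.85 -0.01  0.02]
[-0.02  0.97  0.08] [ 4.85 -0.01  0.02]
[-0.02  0.97 -0.01] [ 4.85 -0.01  0.02]
[-0.01  0.97 -0.09] [ 4.85 -0.01  0.02]
[-0.01  0.96 -0.17] [ 4.85 -0.01  0.02]
[-0.01  0.94 -0.25] [ 4.85 -0.01  0.02]
[-0.01  0.92 -0.33] [ 4.85 -0.01  0.02]
[-0.01  0.88 -0.4 ] [ 4.85 -0.01  0.02]
[-0.01  0.85 -0.48] [ 4.85 -0.01  0.02]
[-0.01  0.8  -0.55] [ 4.85 -0.01  0.02]
[-0.01  0.75 -0.61] [ 4.85 -0.01  0.02]
[-0.01  0.7  -0.68] [ 4.85 -0.01  0.02]
[-0.01  0.64 -0.73] [ 4.85 -0.01  0.02]
[-0.01  0.58 -0.78] [ 4.85 -0.01  0.02]
[-0.01  0.51 -0.83] [ 4.85 -0.01  0.02]
[-0.01  0.44 -0.87] [ 4.85 -0.01  0.02]
[-0.01  0.36 -0.9 ] [ 4.85 -0.01  0.02]
```

View pics/s7.png

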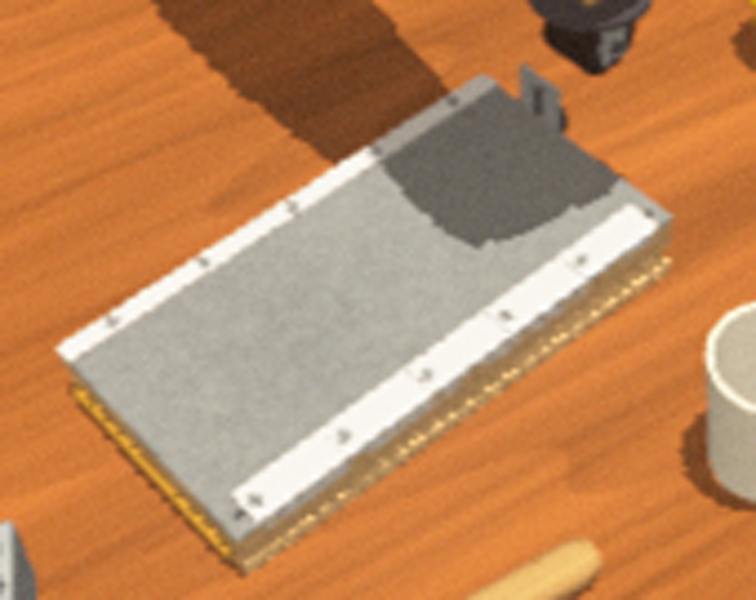

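View pics/w7.png

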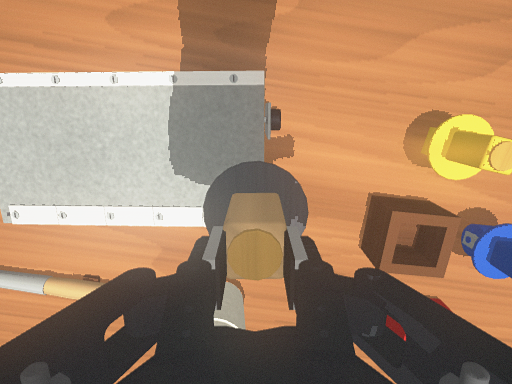

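All five lengths now lie as one straight band in both views, with no stepped edges. The empty dark rest shows at (416,240) in the wrist view. I'll measure it again before inserting.

Run:
```python
from h import *
b=cv2.imread("pics/w7.png"); cv2.imwrite("pics/w7c.png",cv2.resize(b[180:290,345:485],(763,600),interpolation=cv2.INTER_CUBIC))
```

```text
(no output)
```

View pics/w7c.png

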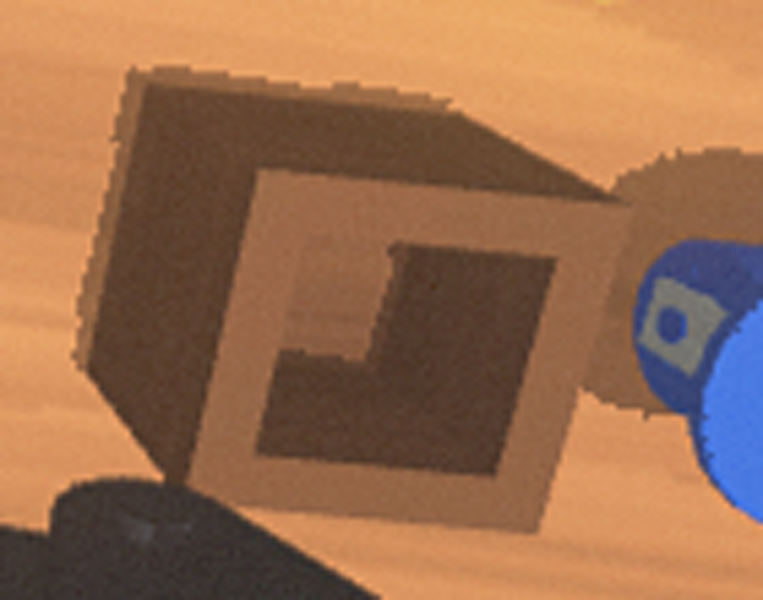

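Run:
```python
from h import *
T=wristT(env.get_state())
w=unc([[258,170],[634,203],[540,532],[188,487]],5.4525,[345,180])
C=np.array([[-.036,-.037,.06],[-.036,.037,.06],[.036,.037,.06],[.036,-.037,.06]])
f=lambda p:(proj("wrist",place(C,*p),T)-w).ravel()
r=least_squares(f,[.57,.3,0]);print(np.round(r.x,4),np.round(f(r.x),1))
wi=unc([[394,240],[557,257],[497,476],[255,455]],5.4525,[345,180])
```

```text
[0.5711 0.2976 0.0454] [ 0.4 -1.2  0.5 -0.5 -0.1 -0.2 -0.9  2.1]
```

>>> {"name": "drive_tool", "arguments": {
  "plan": [
    [[0, 0.9, 0.4, 4.85, 0, 0, 0], [0, 0.9, 0.3, 4.85, 0, 0, 0], [0, 0.9, 0.2, 4.85, 0, 0, 0], [0, 1.0, 0.2, 4.85, 0, 0, 0], [0, 1.0, 0.1, 4.85, 0, 0, 0]]
  ]
}}

```text
clock: 32.15
tcp_pos: [0.5336, 0.1579, 0.1897]
orientation: [0.698, 0.098, 0.703, -0.1]
wrist_force: [0.4, -0.1, -3.1]
finger_gap: 0.0273
```

>>> {"name": "drive_tool", "arguments": {
  "plan": [
    [[0, 1.0, 0, 4.85, 0, 0, 0], [0, 1.0, -0.1, 4.85, 0, 0, 0], [0, 1.0, -0.2, 4.85, 0, 0, 0], [0, 0.9, -0.3, 4.85, 0, 0, 0], [0, 0.9, -0.3, 4.85, 0, 0, 0]]
  ]
}}

```text
clock: 32.57
tcp_pos: [0.5459, 0.2057, 0.1894]
orientation: [0.661, 0.242, 0.666, -0.245]
wrist_force: [-0.2, -0.6, -3.6]
finger_gap: 0.0269
```

>>> {"name": "drive_tool", "arguments": {
  "plan": [
    [[0, 0.9, -0.4, 4.85, 0, 0, 0], [0, 0.8, -0.5, 4.85, 0, 0, 0], [0, 0.8, -0.5, 4.85, 0, 0, 0], [0, 0.7, -0.6, 4.85, 0, 0, 0], [0, 0.7, -0.7, 4.85, 0, 0, 0]]
  ]
}}

```text
clock: 32.98
tcp_pos: [0.5584, 0.2518, 0.1892]
orientation: [0.596, 0.376, 0.6, -0.379]
wrist_force: [-0.9, 0.0, -3.2]
finger_gap: 0.0268
```

>>> {"name": "drive_tool", "arguments": {
  "plan": [
    [[0, 0.6, -0.7, 4.85, 0, 0, 0], [0, 0.6, -0.8, 4.85, 0, 0, 0], [0, 0.5, -0.8, 4.85, 0, 0, 0], [0, 0.4, -0.9, 4.85, 0, 0, 0], [0, 0.4, -0.9, 4.85, 0, 0, 0]]
  ]
}}

```text
clock: 33.4
tcp_pos: [0.5712, 0.2985, 0.1889]
orientation: [0.504, 0.493, 0.507, -0.497]
wrist_force: [0.0, -0.4, -3.6]
finger_gap: 0.0271
```

>>> {"name": "drive_tool", "arguments": {
  "plan": [
    [[0, 0, 0, 0, 0, 0, 0], [0, 0, 0, 0, 0, 0, 0], [0, 0, 0, 0, 0, 0, 0], [0, 0, 0, 0, 0, 0, 0], [0, 0, 0, 0, 0, 0, 0]]
  ]
}}

```text
clock: 33.82
tcp_pos: [0.5705, 0.2973, 0.1898]
orientation: [0.505, 0.492, 0.508, -0.496]
wrist_force: [0.2, -0.6, -4.5]
finger_gap: 0.0272
```

```bash
python3 s.py .571 .2973 .14 1.5
```

```text
[0.5705 0.2973 0.1898] 33.8167 0.0035545295135228413 F [ 0.15 -0.58 -4.47] [-0.004 -0.009 -0.014] gap 0.0272 yaw 1.46 tilt x [-0.007  -0.0011]
[ 4.98  0.08 -0.01] [-0.04  0.05  0.4 ]
```

>>> {"name": "drive_tool", "arguments": {
  "plan": [
    [[1.5, 0, 0, 0, 0, 0.4, 0], [1.5, 0, 0, 0, 0, 0, 0], [1.5, 0, 0, 0, 0, 0, 0], [0.5, 0, 0, 0, 0, 0, 0], [0, 0, 0, 0, 0, 0, 0]]
  ]
}}

```text
clock: 34.23
tcp_pos: [0.5692, 0.297, 0.1382]
orientation: [0.506, 0.492, 0.507, -0.495]
wrist_force: [-0.4, 0.4, -3.8]
finger_gap: 0.0274
```

>>> {"name": "drive_tool", "arguments": {
  "plan": [
    [[0, 0, 0, 0, 0, 0, 0], [0, 0, 0, 0, 0, 0, 0], [0, 0, 0, 0, 0, 0, 0], [0, 0, 0, 0, 0, 0, 0], [0, 0, 0, 0, 0, 0, 0]]
  ]
}}

```text
clock: 34.65
tcp_pos: [0.5708, 0.298, 0.1405]
orientation: [0.507, 0.494, 0.506, -0.493]
wrist_force: [-0.2, -0.2, -3.4]
finger_gap: 0.027
```

```bash
python3 - <<'E'
from h import *
im=env.read_camera("scene"); cv2.imwrite("pics/s8.png",cv2.resize(im[60:200,270:410,::-1],(600,600),interpolation=cv2.INTER_CUBIC))
im=env.read_camera("wrist"); cv2.imwrite("pics/w8.png",im[:,:,::-1])
E
python3 s.py .571 .2973 .0746 1.5
```

```text
[0.5706 0.2979 0.1401] 34.75 0.0043058292196846695 F [-0.16  0.55 -4.14] [-0.051 -0.051 -0.018] gap 0.027 yaw 1.44 tilt x [ 0.0006 -0.0005]
[6.55 0.04 0.06] [-0.06  0.03 -0.03]
```

View pics/s8.png

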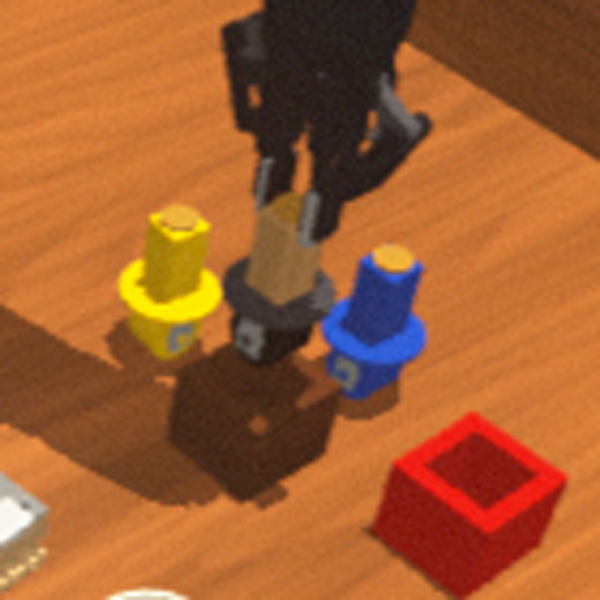

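View pics/w8.png

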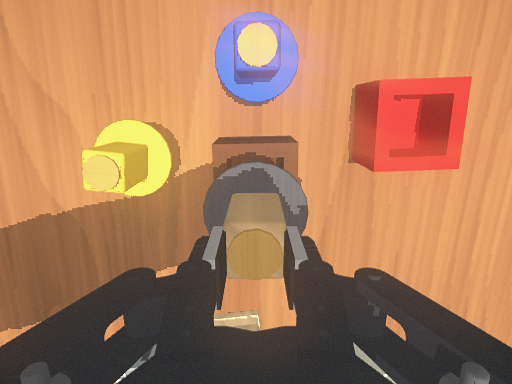

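The roller is centred over the rest: the rim spans columns 213–298 in the wrist view and the collar is centred at 256. Lowering in steps.

>>> {"name": "drive_tool", "arguments": {
  "plan": [
    [[0.8, 0, 0.05, 0, 0, 0, 0], [0.8, 0, 0, 0, 0, 0, 0], [0.8, 0, 0, 0, 0, 0, 0], [0.6, 0, 0, 0, 0, 0, 0], [0, 0, 0, 0, 0, 0, 0]]
  ]
}}

```text
clock: 35.17
tcp_pos: [0.5689, 0.2967, 0.1071]
orientation: [0.506, 0.492, 0.507, -0.495]
wrist_force: [0.4, 0.2, -3.9]
finger_gap: 0.0271
```

>>> {"name": "drive_tool", "arguments": {
  "plan": [
    [[0.7, 0, 0, 0, 0, 0, 0], [0.7, 0, 0, 0, 0, 0, 0], [0.7, 0, 0, 0, 0, 0, 0], [0.4, 0, 0, 0, 0, 0, 0], [0, 0, 0, 0, 0, 0, 0]]
  ]
}}

```text
clock: 35.58
tcp_pos: [0.5695, 0.2969, 0.0832]
orientation: [0.506, 0.493, 0.506, -0.495]
wrist_force: [0.5, 0.8, -2.9]
finger_gap: 0.0273
```

```bash
python3 s.py .571 .2973 .0746 1.5
```

```text
[0.5695 0.2969 0.0832] 35.5833 0.021237972710744676 F [ 0.52  0.78 -2.88] [-0.04   0.069 -0.031] gap 0.0273 yaw 1.44 tilt x [-0.0021 -0.0015]
[ 0.86  0.15 -0.04] [-0.06  0.09  0.12]
```

>>> {"name": "drive_tool", "arguments": {
  "plan": [
    [[0.3, 0, 0, 0, 0, 0, 0], [0.3, 0, 0, 0, 0, 0, 0], [0.1, 0, 0, 0, 0, 0, 0], [0, 0, 0, 0, 0, 0, 0], [0, 0, 0, 0, 0, 0, 0]]
  ]
}}

```text
clock: 36.0
tcp_pos: [0.5705, 0.2973, 0.0779]
orientation: [0.506, 0.494, 0.506, -0.494]
wrist_force: [-0.6, 0.9, -3.5]
finger_gap: 0.027
```

>>> {"name": "drive_tool", "arguments": {
  "plan": [
    [[0.1, 0, 0, 0, 0, 0, 0], [0.05, 0, 0, 0, 0, 0, 0], [0, 0, 0, 0, 0, 0, 0], [0, 0, 0, 0, 0, 0, 0], [0, 0, 0, 0, 0, 0, 0]]
  ]
}}

```text
clock: 36.42
tcp_pos: [0.5705, 0.2973, 0.0763]
orientation: [0.506, 0.494, 0.506, -0.494]
wrist_force: [1.1, -0.3, -3.3]
finger_gap: 0.0271
```

```bash
python3 s.py .571 .2973 .0746 1.5
```

```text
[0.5705 0.2973 0.0763] 36.4167 0.001993189224707095 F [ 1.15 -0.31 -3.33] [-0.025 -0.053 -0.008] gap 0.0271 yaw 1.44 tilt x [ 0.0001 -0.0007]
[ 0.17  0.05 -0.  ] [-0.06  0.04 -0.01]
```

>>> {"name": "drive_tool", "arguments": {
  "plan": [
    [[0.1, 0, 0, 0, 0, 0, 0], [0.05, 0, 0, 0, 0, 0, 0], [0, 0, 0, 0, 0, 0, 0], [0, 0, 0, 0, 0, 0, 0], [0, 0, 0, 0, 0, 0, 0]]
  ]
}}

```text
clock: 36.83
tcp_pos: [0.5705, 0.2973, 0.0749]
orientation: [0.506, 0.494, 0.506, -0.494]
wrist_force: [0.3, 0.3, -1.5]
finger_gap: 0.0272
```

```bash
python3 s.py .571 .2973 .0746 1.5
```

```text
[0.5705 0.2973 0.0749] 36.8333 0.0020799440801506537 F [ 0.28  0.26 -1.54] [-0.062  0.022  0.015] gap 0.0272 yaw 1.44 tilt x [ 0.0003 -0.0007]
[ 0.03  0.05 -0.  ] [-0.06  0.04 -0.02]
```

The collar is meeting the rim at the same height as at the pick-up. Releasing.

>>> {"name": "drive_tool", "arguments": {
  "plan": [
    [[0.02, 0, 0, 0, 0, 0, 0], [0, 0, 0, 0, 0, 0, 0.5], [0, 0, 0, 0, 0, 0, 1], [0, 0, 0, 0, 0, 0, 1], [0, 0, 0, 0, 0, 0, 1]]
  ]
}}

```text
clock: 37.25
tcp_pos: [0.5707, 0.2974, 0.075]
orientation: [0.507, 0.494, 0.506, -0.494]
wrist_force: [-0.3, -0.3, 0.2]
finger_gap: 0.0739
```

>>> {"name": "drive_tool", "arguments": {
  "plan": [
    [[0, 0, 0, 0, 0, 0, 1], [0, 0, 0, 0, 0, 0, 1], [-1, 0, 0, 0, 0, 0, 1], [-2, 0, 0, 0, 0, 0, 1], [-3, 0, 0, 0, 0, 0, 1]]
  ]
}}

```text
clock: 37.67
tcp_pos: [0.5685, 0.2966, 0.1329]
orientation: [0.506, 0.492, 0.507, -0.496]
wrist_force: [0.1, 0.1, -0.7]
finger_gap: 0.0856
```

>>> {"name": "drive_tool", "arguments": {
  "plan": [
    [[-3.5, 0, 0, 0, 0, 0, 1], [-3.5, 0, 0, 0, 0, 0, 1], [-2, 0, 0, 0, 0, 0, 1], [0, 0, 0, 0, 0, 0, 1], [0, 0, 0, 0, 0, 0, 1]]
  ]
}}

```text
clock: 38.08
tcp_pos: [0.5715, 0.2978, 0.227]
orientation: [0.507, 0.495, 0.505, -0.492]
wrist_force: [-0.7, -0.4, -0.4]
finger_gap: 0.0855
```

```bash
python3 s.py
python3 - <<'E'
from h import *
im=env.read_camera("scene"); cv2.imwrite("pics/s9.png",im[:,:,::-1]); cv2.imwrite("pics/s9c.png",cv2.resize(im[90:210,280:420,::-1],(700,600),interpolation=cv2.INTER_CUBIC))
cv2.imwrite("pics/s9d.png",cv2.resize(im[140:260,135:290,::-1],(775,600),interpolation=cv2.INTER_CUBIC))
im=env.read_camera("wrist"); cv2.imwrite("pics/w9.png",im[:,:,::-1])
im=env.read_camera("top"); cv2.imwrite("pics/t9.png",im[:,:,::-1])
E
```

```text
[0.5715 0.2978 0.227 ] 38.0833 0.06665568631391144 F [-0.72 -0.36 -0.41] [ 0.025  0.03  -0.019] gap 0.0855 yaw 1.44 tilt x [0.0041 0.0008]
```

View pics/s9.png

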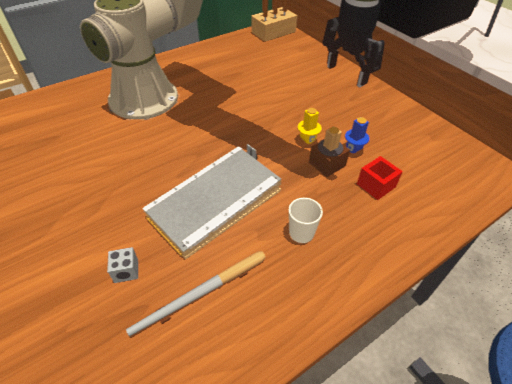

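View pics/s9c.png

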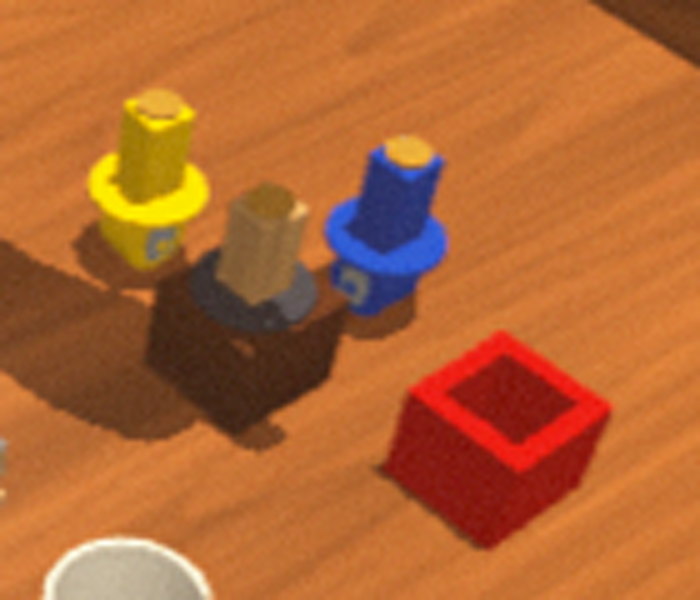

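View pics/s9d.png

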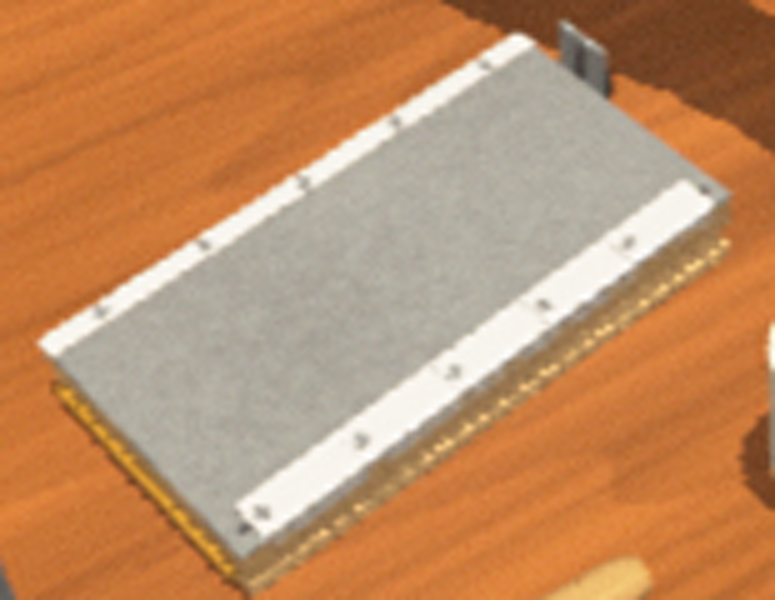

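View pics/w9.png

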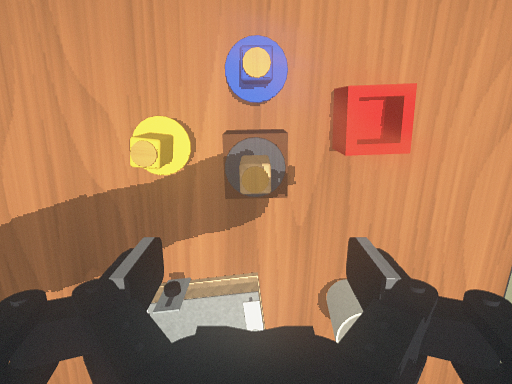

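The roller hangs upright in the dark rest at (256,170) in the wrist view. The trim is one straight flush band in the scene view. Cup, mandrel, block and look-alikes sit at the same pixels as at the start. Handing in.

```bash
python3 -c "
from workcell import env
print(env.hand_in()); print(env.get_state()['clock'])"
```

```text
the job is handed in; nothing more can be done
None
the job is handed in; nothing more can be done
```

The trim is rolled down, the roller is back in its rest and released, and the job was handed in at about 38 s; the hand-in gives no verdict.

I took the natural-wood roller from the dark rest and rolled all five lengths in one continuous pass from the first screw, over the last tip and onto the leaf. I then lifted off and hung it back.

**Force:** Contact started at about 8 N on the first screwed end. Over the lengths it read about 15–24 N (wrist force plus the roller's weight), under the 35 N limit. I only had readings at the end of each 0.4 s step, so short peaks in between were not seen.

**Last checks:**
- **Trim:** it shows as one straight, unstepped band in the scene view.
- **Roller:** it hangs upright in its rest and the gripper is clear.
- **Other things on the bench:** by eye they stand where they were at the start in the scene and wrist views. I took a last top picture but did not look at it.

**Disagreements:** The views gave board slopes from 0.03 to 0.053 rad, and the pass itself came out near 0.04. I set the pressure by the measured force, so this did not matter. The last length's tip was not seen close up; flat there rests on the force and height readings and the scene view.

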